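Shut and latch a packed nail-art kit case

TASK

The kit case is packed and ready to go: shut its lid, hook the draw latch's wire loop over the keeper on the lid, and press the latch lever down over centre until it lies flat against the case and the lid is drawn down tight. Do not knock the other things on the table about.

Things in the scene. Friction and masses are not known exactly. Their poses are not given: they have to be found in the camera images.
- case: the kit case: clear walls in aluminium edge profiles, 180 deep (x) x 240 wide (y), body 70 high, 90 high with the lid shut; fixed to the table. Origin at the centre of its underside; its own -x axis points out of the front, where the latch is, y runs along the front, z up
- lid (a joint): hinge of the clear, aluminium-framed lid (180 x 240 x 20 mm, 0.32 kg), on the case's back edge (+x side), axis along the case's y. 0 = pressed down hard on the case, grows as the lid opens; at the start 0.55 to 1.0 rad. The hinge is stiff, the lid stays where it is left (a push of 1 to 4 N at its front edge moves it). Unlatched it comes to rest on the springy rubber seal at about 0.015 to 0.02 rad (3 mm open at the front); only the latch draws it down further
- lid_hinge (a point): point on the lid's hinge axis, middle of the case's width (case x +90, z 70 mm)
- lid_edge (a point): middle of the lid's front upper edge, 180 mm from the hinge and 20 mm above the lid's lower face
- keeper (a point): the seat of the keeper, a 26 mm wide steel hook on the middle of the lid's front: the place of the centre of the loop's bar when hooked, 12 mm out from the lid's front face and 9 mm below the lid's top. The hook opens upward: a bar lowered from above drops between the lid-side block (4 mm inside this point) and a lip leaning outward (at the bar's height its inner face is 4.3 mm outside this point; its top is 6 mm above and 7.5 mm outside it)
- lever (a joint): the latch lever, a steel strip 22 mm wide and 50 mm long, hinged on the front of the case body, axis along the case's y. 0 = closed, hanging down flat along the front; grows as it swings out and up (1.57 = straight out); stop at 2.8; at the start 1.5 to 2.0. It stays where it is left (0.022 Nm friction). With the loop hooked it comes to rest at about 1.6, pulls the seal down as it is pressed on, passes centre at about 0.55 and snaps to 0; pressing needs under 10 N at the tip
- lever_pivot (a point): middle of the lever's pivot, 17 mm out from the case's front face, 56 mm above the table. The loop's pin sits on the lever 12 mm from here
- lever_tip (a point): outer (upper when raised) side of the lever near its free end, mid-width, 42 mm along the lever from the pivot and 10 mm off the pivot's plane; the lever's outward-curled end is 9 mm further on
- loop (a joint): angle of the wire loop to the lever: 0 = folded onto the lever, about 2.7 when hooked and closed; at the start 0.06 to 0.45. It stays where it is left
- loop_bar (a point): middle of the loop's cross bar. The loop is 5 mm steel wire, 44 mm wide overall along the case's y, its bar 37 mm from its pin; loop and lever swing freely together, so the bar can be carried anywhere in the plane in front of the latch up to 49 mm from the lever pivot. It can be pinched across its 44 mm width, the lever lies between the two legs
- tub: bystander: small round tub of stones, 42 mm across, 28 high; its underside
- pen: bystander: dotting pen, 155 mm long along its x, 14 mm high; its underside
- tweezers: bystander: steel tweezers, 135 mm along its x, 6 high; underside
- tub_wide: bystander: wide tub, 60 mm across, 34 high; underside
- organiser: bystander: clear partitioned tray 200 x 130 x 26 mm; underside
- tape: bystander: roll of clear tape lying flat, 72 mm across, 24 high; underside
- sorter: bystander: white sorting tray 110 x 75 x 18 mm; underside
- pen_spare: bystander: second dotting pen; underside

How it is judged:
At the end, for the whole second after the job is handed in: the loop's bar lies in the keeper (within 6 mm of its seat), the lever is closed to within 0.12 rad (7 degrees) of flat and at rest, and the lid is drawn down on its seal to less than 0.011 rad (2 mm open at the front); no bystander moved more than 40 mm (value of joint lever below 0.12 rad and value of joint lid below 0.011 rad and distance between loop_bar and keeper below 0.006 m and velocity of joint lever between -0.05 and 0.05 rad/s); the robot touches nothing.
It fails at once if a bystander is pushed more than 40 mm from its place (distance of any of tub, pen, tweezers, tub_wide, organiser, tape, sorter, pen_spare from where it was at the start of the episode above 0.04 m).
It also fails if it takes over 54 s, if anything falls off the work surface, if the arm or the gripper's body presses on something with over 40 N, if the wrist force passes 120 N, or if a joint passes its speed limit or range.

ROBOT

A 6-joint arm with a two-finger parallel gripper is mounted at the origin on the work surface. World frame = base frame: x ahead of the robot, y to its left, z up, the work surface at z = 0. Lengths are in m, angles in rad, forces in N, time in s.
With the tool pointing down it reaches from about 0.375 to 0.9 m from the base axis. Payload 3.1 kg.
Tool frame: the origin (TCP) lies at the very end of the fingers, on their centre line; the grasp point (between the pads) lies 19 mm behind it (tcp_to_grasp is the distance from the TCP to the grasp point, in m); z points along the fingers, y is the direction in which the jaws open and shut (so a half turn about z gives the same grasp; the last joint's range is limited). The gripper opens to 85 mm and grips with 20 to 120 N. Pads are 22 mm wide; open, the fingers measure 114 mm over their backs; the gripper's body (76 mm by 85 mm) begins 54 mm behind the grasp point. The pads swing forward as they close: fully open they stand 13 mm farther back than shut.
Start: joints at [-1.401, 0.527, 1.433, -0, 1.181, -0.178], TCP at [0.213, -0.588, 0.199] pointing down, gripper open.
Joint ranges: [-3.08, 3.08], [-0.75, 2.2], [0.22, 2.44], [-1.43, 4.57], [0, 2.65], [-2.85, 2.85]. Speed limits (rad/s): [2.79, 2.79, 3.14, 3.14, 3.14, 3.14].

INTERFACE

Orientations are given as a unit quaternion [x, y, z, w].
In Python, from station import sense, snapshot, camera_info, sign_off, tcp_to_grasp gives the robot as it stands.
- The arm moves only by the shell command python3 -m inch 'ROWS' [FORCE]. ROWS is JSON, a list of rows, each a list of 3 entries, a list of its own where there are three numbers: the closure, from -1 (fully open) to 1 (shut), so that 0 is half open, then the shift along the tool's x, y, z normalised to -1 to 1, where 1 is 10 cm, then the turn, a rotation vector about the tool's x, y, z normalised to -1 to 1, where 1 is 360 degrees. In form: [[jaw, [dx, dy, dz], [ax, ay, az]], ...]. A call has 1 to 20 rows; each row is the pose to reach, as a shift and turn from the pose commanded when the call began, along the tool's axes at that moment, turning the shorter way round; what a row does not reach only later rows make up. A row lasts 1/10 s, in which the tool goes at most 50 mm and 8.59 degrees, less where a joint would pass 70% of its speed; a pose out of reach is approached as far as the arm can. A call with a number of a shift or a turn outside -1 to 1 is refused whole. A call with a gripper value outside its range is refused whole. The fingers move at their own pace and stop on an object; FORCE is the grip in N (left out, the last holds). Time passes only in rows, so rows that repeat a pose let the fingers close. It gives the time, the measured TCP pose, the force and the opening at its end, in the units of the state.
- sense(): the state, without advancing time (a new reading comes with each control period).
- snapshot(name): name is "scene" or "side" or "wrist"; returns (picture, depth): 420x560x3 uint8, blue, green, red; 420x560 float32, m along the optical axis (not along the pixel's ray), 0 where there is no reading.
- camera_info(name): a dict with "K" (3x3 intrinsics, pixels), "origin" and "orientation" of the camera in the world. Camera axes: x right, y down, z forward; pixel columns grow to the right and rows downward; lengths in m; the calibration is good to about 2 mm. A picture is of the moment at which its call begins: read the wrist's pose just before it. camera_info takes no time and is no camera call; for the wrist camera it gives the pose at the moment of the call.
- sign_off(): hands the job in, once; it reports no verdict.
The state is a dict: "t": time; "q": joint angles; "qd": joint speeds; "tau": joint torques, N m; "tcp_pos": TCP position; "tool_rot": TCP orientation; "force": force on the tool from outside, world axes, zero at the start; "ft_torque": the same for the moment, N m; "finger_gap": opening from 0.0 (shut) to 1.0 (fully open).
Only numpy, scipy, OpenCV 4.12 (cv2) and the standard library are available. Lean on these libraries where they do the work, as an engineer would, in place of code of your own. Each camera call takes 0.05 s, during which the arm holds its last target.

## Working session

There is one attempt and no reset: what is moved stays moved. The work goes in short steps, Python scripts to look and compute and a shell command to move; the robot and the scene stay as the last step left them, time stands still between calls to the robot, and variables do not carry over. Pictures are saved under pics/ and viewed, and the job is handed in when it is done.

```bash
ls; mkdir -p pics; python3 - <<'E'
from station import *
import cv2
print(sense()); print(tcp_to_grasp)
for n in ("scene","side","wrist"):
    i=camera_info(n); print(n,i)
    p,d=snapshot(n); cv2.imwrite(f"pics/{n}0.png",p); 
    import numpy as np; np.save(f"pics/{n}0.npy",d)
E
```

```text
pics
{'t': 0.0, 'q': array([-1.40147691e+00,  5.28485731e-01,  1.43392895e+00,  1.22023741e-05,
        1.18138409e+00, -1.78514842e-01]), 'qd': array([ 9.65841765e-05,  4.72808016e-04, -2.14269665e-03,  6.17407822e-04,
        2.16525585e-04, -5.73087620e-04]), 'tau': array([-4.35684451e-04, -4.42354596e+01, -1.78028387e+01, -4.13826565e-04,
        8.50067911e-03, -1.59065214e-07]), 'tcp_pos': array([ 0.2129251 , -0.58676386,  0.1975132 ]), 'tool_rot': array([ 9.84914301e-01,  1.73039313e-01,  1.07133182e-05, -1.10302162e-03]), 'force': array([-0.61664973,  0.28762182,  0.22264028]), 'ft_torque': array([ 0.02912811, -0.01764586, -0.04565473]), 'finger_gap': 1.000899192850121}
0.0187
scene {'K': array([[415.41643047,   0.        , 277.05737642],
       [  0.        , 415.41643047, 207.95337212],
       [  0.        ,   0.        ,   1.        ]]), 'origin': array([0.93012614, 0.6463945 , 0.86317224]), 'orientation': array([ 0.30146866,  0.87413067, -0.36352336, -0.11341512])}
side {'K': array([[511.98082807,   0.        , 281.61723064],
       [  0.        , 511.98082807, 216.19741745],
       [  0.        ,   0.        ,   1.        ]]), 'origin': array([-0.49387779, -0.30076663,  0.96092546]), 'orientation': array([ 0.72993744, -0.53374069,  0.24788697, -0.34765538])}
wrist {'K': array([[356.46243044,   0.        , 281.29235281],
       [  0.        , 356.46243044, 206.20873673],
       [  0.        ,   0.        ,   1.        ]]), 'origin': array([ 0.27371868, -0.5650238 ,  0.3738398 ]), 'orientation': array([ 0.81180059, -0.56878277, -0.07689071,  0.10748852])}
```

View pics/scene0.png

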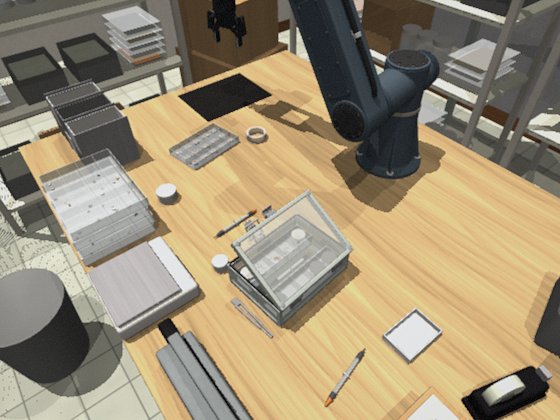

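View pics/side0.png

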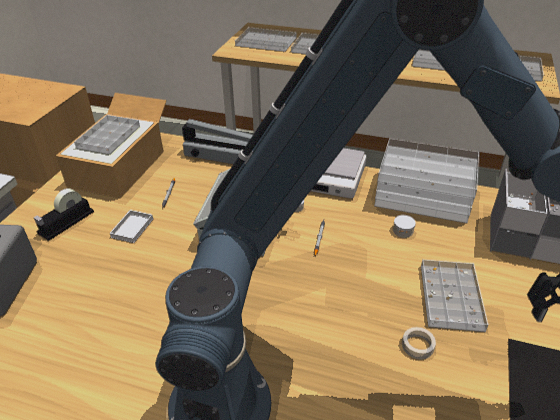

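View pics/wrist0.png

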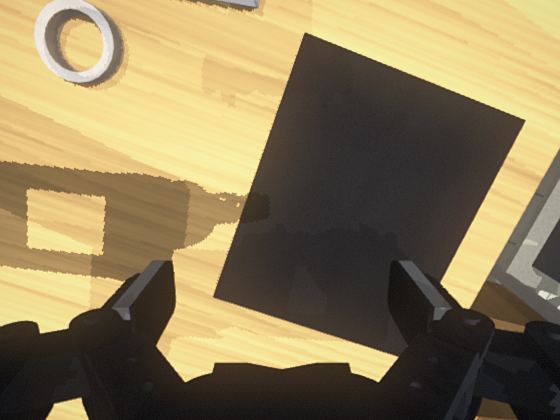

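```bash
cat > h.py <<'E'
import numpy as np,cv2
from scipy.spatial.transform import Rotation as R
from station import *
def ray(i,u,v):
    K=i["K"]; d=np.array([(u-K[0,2])/K[0,0],(v-K[1,2])/K[1,1],1.])
    return np.array(i["origin"]),R.from_quat(i["orientation"]).as_matrix()@d
def onz(i,u,v,z):
    o,d=ray(i,u,v); return o+d*(z-o[2])/d[2]
def dep(i,D,u,v):
    o,d=ray(i,u,v); return o+d*D[int(round(v)),int(round(u))]
def proj(i,p):
    c=R.from_quat(i["orientation"]).inv().apply(np.array(p)-i["origin"]); q=i["K"]@c; return q[:2]/q[2]
def crop(p,u0,v0,w,h,s,name):
    cv2.imwrite(name,cv2.resize(p[v0:v0+h,u0:u0+w],None,fx=s,fy=s,interpolation=cv2.INTER_CUBIC))
E
python3 - <<'E'
from h import *
p=cv2.imread("pics/scene0.png"); crop(p,200,180,170,150,4.5,"pics/sc_crop.png")
E
```

```text
(no output)
```

View pics/sc_crop.png

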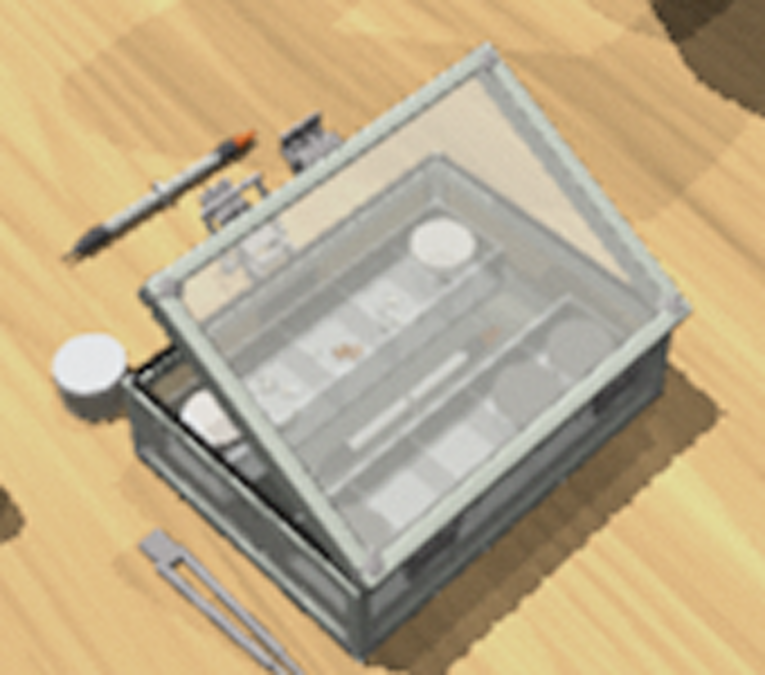

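```bash
python3 - <<'E'
from h import *
i=camera_info("scene"); s=4.5; D=np.load("pics/scene0.npy")
c=lambda a,b:(200+a/s,180+b/s)
def o(n,a,b,z): print(n,onz(i,*c(a,b),z).round(4))
B=lambda n,a,b:print(n,"dep",dep(i,D,*c(a,b)).round(4))
o("back-l bot",367,658,0);o("back-r bot",660,395,0);o("front-l bot",140,458,0)
o("hinge-l z80",372,580,.09);o("hinge-r",685,310,.09); o("front-l top",132,380,.07)
B("lid front l",160,285);B("lid front r",488,55);B("lid hinge l",372,565);B("lid hinge r",672,312)
B("keeper",310,145);B("lat",235,200);B("lat2",250,185);B("tub",90,365);B("pen o",240,143);B("pen mid",160,190)
E
```

```text
back-l bot [0.6463 0.2645 0.    ]
back-r bot [0.4151 0.2383 0.    ]
front-l bot [0.6702 0.0907 0.    ]
hinge-l z80 [0.6493 0.2741 0.09  ]
hinge-r [0.4196 0.2492 0.09  ]
front-l top [0.6675 0.0916 0.07  ]
lid front l dep [0.6627 0.1293 0.1797]
lid front r dep [0.4357 0.104  0.1779]
lid hinge l dep [0.6456 0.2695 0.0935]
lid hinge r dep [0.4267 0.2466 0.0912]
keeper dep [0.5538 0.1033 0.1843]
lat dep [0.555  0.0274 0.0791]
lat2 dep [ 5.026e-01 -3.920e-02  5.000e-04]
tub dep [0.6665 0.0391 0.0284]
pen o dep [ 0.4914 -0.0649  0.0108]
pen mid dep [ 0.5561 -0.0588  0.0155]
```

```bash
cat >> h.py <<'E'
YAW=np.deg2rad(96.5)
def setyaw(y):
    global YAW; YAW=y
def Rt(tilt=0.,yaw=None):
    """tool: x=case x, z=down tilted toward case (+case x) by tilt (rad)"""
    yaw=YAW if yaw is None else yaw
    cx=np.array([np.cos(yaw),np.sin(yaw),0]); up=np.array([0,0,1.])
    z=-np.cos(tilt)*up+np.sin(tilt)*cx; x=np.cos(tilt)*cx+np.sin(tilt)*up
    return np.stack([x,np.cross(z,x),z],1)
def delta(p,Rm,s=None):
    s=s or sense(); R0=R.from_quat(s["tool_rot"]).as_matrix()
    d=R0.T@(np.array(p)-s["tcp_pos"]); r=R.from_matrix(R0.T@Rm).as_rotvec()
    print("t",round(s["t"],2),"tcp",s["tcp_pos"].round(4),"F",s["force"].round(1),"gap",round(s["finger_gap"],3),"| shift",(d/.1).round(3),"turn",(r/2/np.pi).round(4),"deg",np.rad2deg(np.linalg.norm(r)).round(1))
E
python3 - <<'E'
from h import *
s=sense();i=camera_info("wrist")
R0=R.from_quat(s["tool_rot"]).as_matrix()
print(R0.T@(i["origin"]-s["tcp_pos"]), R0.T@R.from_quat(i["orientation"]).as_matrix())
delta([.56,-.06,.33],Rt(0))
E
```

```text
[ 6.46673796e-02 -1.55165246e-04 -1.76170494e-01] [[ 3.57321029e-04 -9.64985952e-01 -2.62301324e-01]
 [ 9.99999704e-01  5.23617052e-04 -5.64092372e-04]
 [ 6.81686660e-04 -2.62301044e-01  9.64985853e-01]]
t 0.15 tcp [ 0.2129 -0.587   0.1978] F [0.1 0.3 0. ] gap 1.003 | shift [ 5.059 -3.774 -1.315] turn [-2.000e-04 -2.000e-04 -2.127e-01] deg 76.6
```

```bash
python3 -m inch '[[1,[1,-0.75,-0.3],[0,0,-0.07]],[1,[1,-0.75,-0.3],[0,0,-0.07]],[1,[1,-0.75,-0.3],[0,0,-0.07]]]' 20; python3 -c "
from h import *
delta([.56,-.05,.33],Rt(0))"
```

```text
t: 0.45
tcp_pos: [0.2826, -0.4797, 0.2287]
tool_rot: [0.922, 0.387, 0.001, -0.001]
force: [0.6, -0.7, 0.2]
finger_gap: 0.513
t 0.45 tcp [ 0.2826 -0.4797  0.2287] F [ 0.6 -0.7  0.2] gap 0.513 | shift [ 5.011 -1.034 -1.003] turn [-1.000e-04 -4.000e-04 -1.416e-01] deg 51.0
```

```bash
python3 -m inch '[[1,[1,-0.2,-0.25],[0,0,-0.07]],[1,[1,-0.2,-0.25],[0,0,-0.07]],[1,[1,-0.2,-0.25],[0,0,-0.07]]]' ; python3 -m inch '[[1,[1,0.25,-0.25],[0,0,-0.07]],[1,[1,0.25,-0.25],[0,0,-0.07]],[1,[1,0.25,-0.25],[0,0,-0.07]]]' ;python3 -c "
from h import *
delta([.56,-.05,.28],Rt(0))"
```

```text
t: 0.75
tcp_pos: [0.3402, -0.3933, 0.2547]
tool_rot: [0.814, 0.58, 0.001, -0.0]
force: [0.3, -0.9, -0.1]
finger_gap: 0.003
t: 1.05
tcp_pos: [0.3972, -0.3081, 0.2797]
tool_rot: [0.668, 0.744, 0.001, 0.0]
force: [0.4, -0.2, 0.4]
finger_gap: -0.0
t 1.05 tcp [ 0.3972 -0.3081  0.2797] F [ 0.4 -0.2  0.4] gap -0.0 | shift [2.392e+00 1.895e+00 2.000e-03] turn [ 0.0003 -0.0001 -0.001 ] deg 0.4
```

```bash
python3 -m inch '[[1,[1,0.8,0],[0,0.07,0]],[1,[1,0.8,0],[0,0.07,0]],[1,[1,0.8,0],[0,0.07,0]]]' ; python3 -c "
from h import *
delta([.56,-.05,.20],Rt(np.deg2rad(50)))"
```

```text
t: 1.35
tcp_pos: [0.4668, -0.2022, 0.2797]
tool_rot: [0.654, 0.723, 0.149, -0.163]
force: [-0.3, -0.4, 0.3]
finger_gap: 0.003
t 1.35 tcp [ 0.4668 -0.2022  0.2797] F [-0.3 -0.4  0.3] gap 0.003 | shift [0.94  1.077 1.333] turn [ 0.0016  0.0681 -0.0016] deg 24.5
```

```bash
python3 -m inch '[[1,[0.75,0.85,1],[0,0.068,0]],[1,[0.75,0.85,1],[0,0.068,0]],[1,[0.75,0.85,1],[0,0.068,0]],[1,[0.75,0.85,1],[0,0.068,0]]]' ; python3 - <<'E'
from h import *
i=camera_info("wrist"); p,D=snapshot("wrist"); cv2.imwrite("pics/w1.png",p); np.save("pics/w1.npy",D)
import pickle; pickle.dump(i,open("pics/w1.pkl","wb"))
delta([.56,-.05,.20],Rt(np.deg2rad(50)))
E
```

```text
t: 1.75
tcp_pos: [0.538, -0.0834, 0.2127]
tool_rot: [0.609, 0.669, 0.282, -0.319]
force: [-0.9, -0.1, -0.7]
finger_gap: -0.002
t 1.8 tcp [ 0.5379 -0.0849  0.2157] F [-0.2 -0.3 -0.6] gap 0.002 | shift [0.09  0.255 0.349] turn [ 0.001  -0.0002 -0.0024] deg 0.9
```

View pics/w1.png

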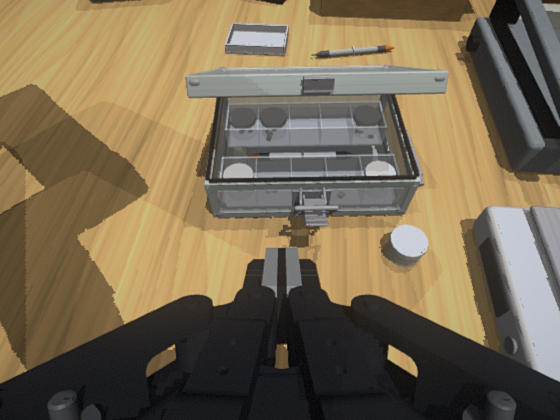

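```bash
python3 - <<'E'
from h import *
p=cv2.imread("pics/w1.png"); crop(p,180,50,270,200,2.9,"pics/w1c.png"); crop(p,285,175,60,65,9,"pics/w1l.png")
E
```

```text
(no output)
```

View pics/w1c.png

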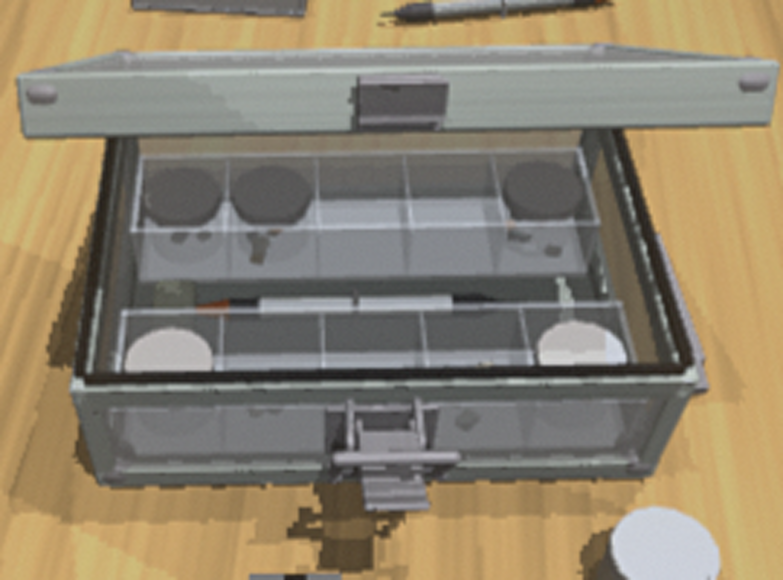

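View pics/w1l.png

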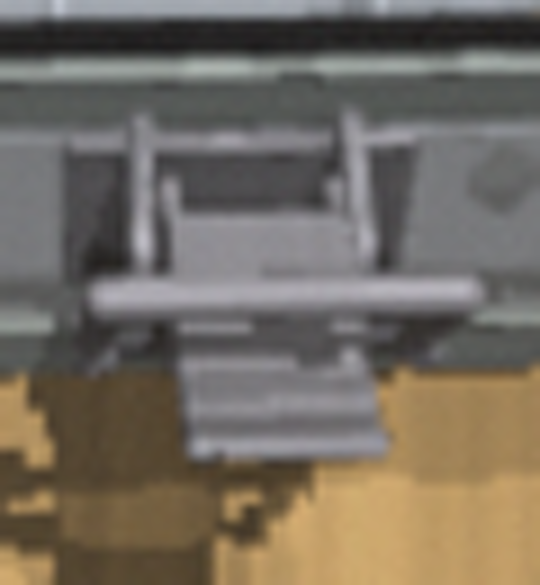

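```bash
python3 - <<'E'
from h import *
import pickle
i=pickle.load(open("pics/w1.pkl","rb"));D=np.load("pics/w1.npy")
def q(n,u,v): print(n,(round(u,1),round(v,1)),dep(i,D,u,v).round(4))
L=lambda a,b:(285+a/9,175+b/9); C=lambda a,b:(180+a/2.9,50+b/2.9)
for a in (100,140,288,430,475): q("bar",*L(a,295))
q("levtip",*L(288,440));q("levtip",*L(230,440));q("lever pl",*L(230,380)); q("lever base",*L(270,240))
q("keeper",*C(402,100)); q("keeper r",*C(402,112))
for a in (60,200,600,740): q("lidfront",*C(a,105)); 
for a in (25,400,770): q("lid front top edge",*C(a,76))
print("body rim, z=.07", onz(i,*C(72,385),.07).round(4), onz(i,*C(697,380),.07).round(4))
print("body bot, z=0", onz(i,*C(95,485),.0).round(4), onz(i,*C(655,478),.0).round(4))
q("frontpost l",*C(90,430));q("frontpost r",*C(675,425))
o=onz(i,*C(665,540),.028);print("tub",o)
# lateral profile: seg bar row
E
```

```text
bar (296.1, 207.8) [ 0.5473 -0.1759  0.3765]
bar (300.6, 207.8) [0.5431 0.0249 0.0896]
bar (317.0, 207.8) [0.5591 0.0261 0.0899]
bar (332.8, 207.8) [0.5745 0.0274 0.09  ]
bar (337.8, 207.8) [0.5794 0.0285 0.0892]
levtip (317.0, 223.9) [0.5602 0.0114 0.0837]
levtip (310.6, 223.9) [0.5539 0.0106 0.0841]
lever pl (310.6, 217.2) [0.5537 0.0235 0.0763]
lever base (315.0, 201.7) [0.5575 0.047  0.0712]
keeper (318.6, 84.5) [0.5512 0.0891 0.1851]
keeper r (318.6, 88.6) [0.5515 0.0898 0.1803]
lidfront (200.7, 86.2) [0.4439 0.0936 0.1735]
lidfront (249.0, 86.2) [0.4882 0.0969 0.1738]
lidfront (386.9, 86.2) [0.614  0.1108 0.1713]
lidfront (435.2, 86.2) [0.6576 0.114  0.1717]
lid front top edge (188.6, 76.2) [0.4337 0.0963 0.1815]
lid front top edge (317.9, 76.2) [0.5501 0.1015 0.1846]
lid front top edge (445.5, 76.2) [0.6658 0.1209 0.1778]
body rim, z=.07 [0.4351 0.0626 0.07  ] [0.6716 0.0864 0.07  ]
body bot, z=0 [ 0.432   0.0628 -0.    ] [0.6751 0.0889 0.    ]
frontpost l (211.0, 198.3) [0.4384 0.0597 0.0455]
frontpost r (412.8, 196.6) [0.6866 0.1182 0.0009]
tub [0.66649669 0.0402209  0.028     ]
```

```bash
sed -i 's/deg2rad(96.5)/deg2rad(95.8)/' h.py; cat >> h.py <<'E'
CX=np.array([np.cos(YAW),np.sin(YAW),0]); CY=np.array([-np.sin(YAW),np.cos(YAW),0])
FM=np.array([.5535,.0752,0])  # front face mid, ground
def P(out,up,y=0.): return FM-CX*out+CY*y+np.array([0,0,up])
E
python3 -c "
from h import *
delta(P(-.052,.23),Rt(0))"
```

```text
t 1.8 tcp [ 0.5379 -0.0849  0.2157] F [-0.2 -0.3 -0.6] gap 0.002 | shift [1.458 0.311 1.515] turn [-0.001  -0.1391 -0.0009] deg 50.1
```

```bash
python3 -m inch '[[1,[0.9,0.2,0.6],[0,-0.1391,0]],[1,[0.9,0.2,0.6],[0,-0.1391,0]],[1,[0.9,0.2,0.6],[0,-0.1391,0]],[1,[0.9,0.2,0.6],[0,-0.1391,0]],[1,[0.9,0.2,0.6],[0,-0.1391,0]],[1,[0.9,0.2,0.6],[0,-0.1391,0]]]' ; python3 -c "
from h import *
delta(P(-.052,.22),Rt(0))"
```

```text
t: 2.4
tcp_pos: [0.5497, 0.0181, 0.2546]
tool_rot: [0.672, 0.74, -0.002, 0.009]
force: [0.2, -0.7, -0.9]
finger_gap: -0.001
t 2.4 tcp [0.5497 0.0181 0.2546] F [ 0.2 -0.7 -0.9] gap -0.001 | shift [1.09  0.087 0.33 ] turn [ 0.0014  0.0024 -0.0007] deg 1.0
```

```bash
python3 -m inch '[[1,[0.5,0.05,0],[0.0014,0.0024,0]],[1,[1,0.09,0],[0.0014,0.0024,0]],[1,[1,0.09,0.25],[0.0014,0.0024,0]],[1,[1,0.09,0.33],[0.0014,0.0024,0]]]' ; python3 -c "
from h import *
delta(P(-.052,.179),Rt(0))"
```

```text
t: 2.8
tcp_pos: [0.5472, 0.1194, 0.2172]
tool_rot: [0.671, 0.741, -0.0, -0.005]
force: [-0.4, 0.3, -0.5]
finger_gap: -0.0
t 2.8 tcp [0.5472 0.1194 0.2172] F [-0.4  0.3 -0.5] gap -0.0 | shift [0.071 0.021 0.383] turn [-0.0012 -0.0011 -0.0004] deg 0.6
```

```bash
python3 -m inch '[[1,[0.05,0.02,0.2],[0,0,0]],[1,[0.07,0.02,0.38],[0,0,0]],[1,[0.01,0.02,0.5],[0,0,0]],[1,[-0.07,0.02,0.62],[0,0,0]],[1,[-0.15,0.02,0.76],[0,0,0]],[1,[-0.2,0.02,0.9],[0,0,0]]]' ; python3 -c "
from h import *
delta(P(-.016,.09),Rt(0))"
```

```text
t: 3.4
tcp_pos: [0.5529, 0.097, 0.1266]
tool_rot: [0.673, 0.74, 0.0, -0.004]
force: [-0.0, -0.7, 2.0]
finger_gap: 0.001
t 3.4 tcp [0.5529 0.097  0.1266] F [-0.  -0.7  2. ] gap 0.001 | shift [-0.06  -0.013  0.366] turn [-0.0009 -0.001  -0.001 ] deg 0.6
```

```bash
python3 -m inch '[[1,[-0.03,0,0.12],[0,0,0]],[1,[-0.05,0,0.24],[0,0,0]],[1,[-0.06,0,0.32],[0,0,0]],[1,[-0.06,0,0.36],[0,0,0]],[1,[-0.06,0,0.37],[0,0,0]]]' ; python3 -c "
from h import *
i=camera_info('wrist');p,D=snapshot('wrist'); cv2.imwrite('pics/w2.png',p)
delta(P(-.016,.09),Rt(0))"
```

```text
t: 3.9
tcp_pos: [0.5511, 0.0942, 0.0883]
tool_rot: [0.672, 0.74, -0.001, -0.006]
force: [-0.0, -0.3, 0.8]
finger_gap: 0.001
t 3.95 tcp [0.5512 0.0943 0.0885] F [ 0.6  0.6 -0.1] gap -0.002 | shift [-0.032  0.003 -0.015] turn [-0.0015 -0.0013 -0.0007] deg 0.8
```

View pics/w2.png

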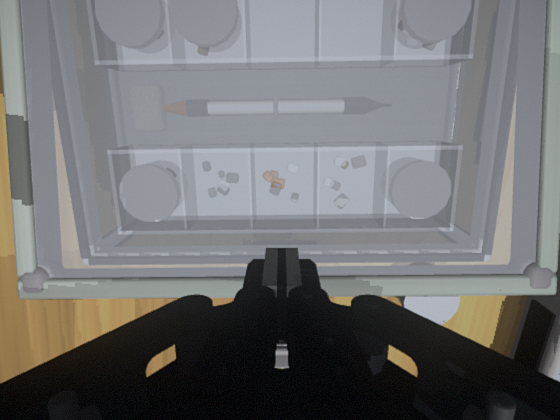

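```bash
python3 -m inch '[[1,[0,0,0.04],[0,0,0]],[1,[0,0,0.05],[0,0,0]]]' ; python3 -m inch '[[1,[0,0,0.03],[0,0,0]],[1,[0,0,0.06],[0,0,0]]]'
```

```text
t: 4.15
tcp_pos: [0.5517, 0.0943, 0.0839]
tool_rot: [0.672, 0.74, -0.0, -0.006]
force: [-0.3, 0.0, 0.5]
finger_gap: 0.0
t: 4.35
tcp_pos: [0.5517, 0.0941, 0.0779]
tool_rot: [0.672, 0.74, -0.0, -0.006]
force: [0.3, -0.2, 1.0]
finger_gap: -0.001
```

```bash
python3 -c "
from h import *
p,D=snapshot('scene'); np.save('pics/s2.npy',D); crop(p,200,150,180,170,4.4,'pics/s2.png')
p,D=snapshot('side'); crop(p,200,150,180,170,4.4,'pics/sd2.png')"
```

```text
(no output)
```

View pics/s2.png

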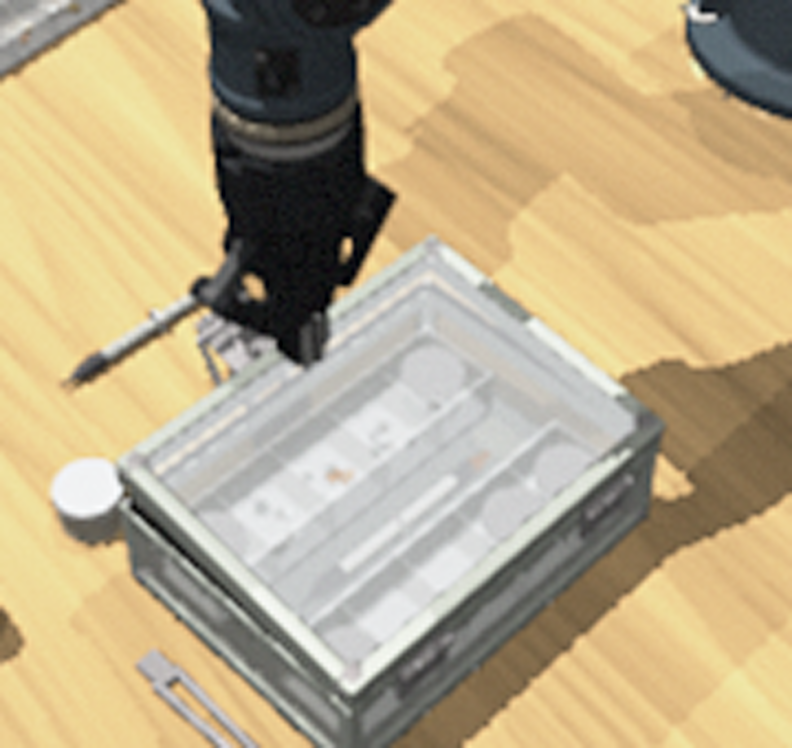

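```bash
python3 -m inch '[[1,[0,0,0.03],[0,0,0]],[1,[0,0,0.05],[0,0,0]]]' ; python3 -m inch '[[1,[0,0,0.02],[0,0,0]],[1,[0,0,0.03],[0,0,0]]]'; python3 -c "
from h import *
p,D=snapshot('scene'); np.save('pics/s3.npy',D); crop(p,200,150,180,170,4.4,'pics/s3.png')"
```

```text
t: 4.65
tcp_pos: [0.5514, 0.0941, 0.0727]
tool_rot: [0.672, 0.74, -0.0, -0.006]
force: [-0.1, -0.7, -0.0]
finger_gap: 0.004
t: 4.85
tcp_pos: [0.5512, 0.0942, 0.0696]
tool_rot: [0.672, 0.74, -0.001, -0.006]
force: [-0.3, -0.5, 1.0]
finger_gap: -0.0
```

View pics/s3.png

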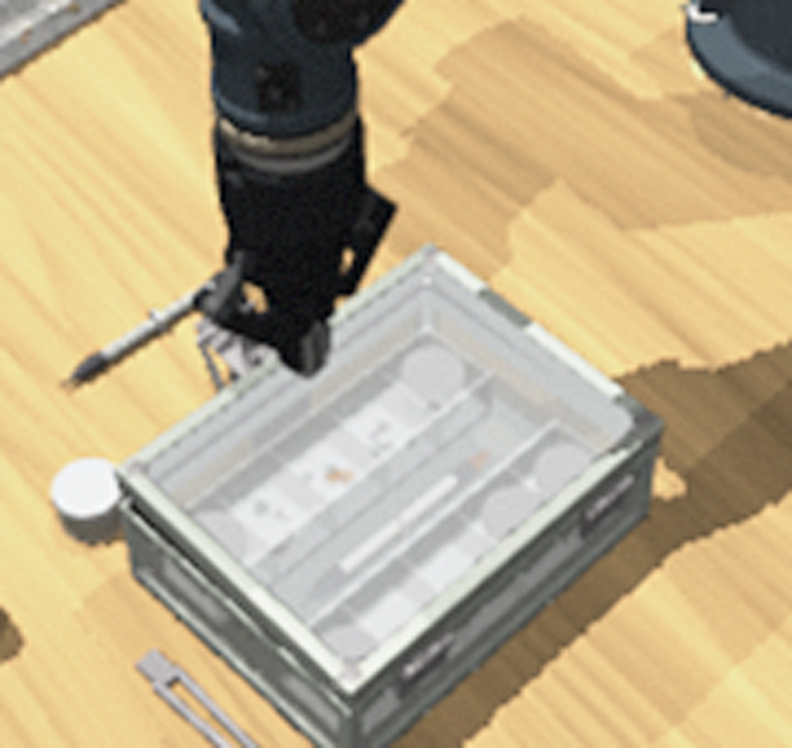

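```bash
python3 -c "
from h import *
D=np.load('pics/s3.npy');i=camera_info('scene')
for a,b in ((140,475),(150,462),(300,372),(200,425),(345,665),(430,258)):
  print(a,b,dep(i,D,200+a/4.4,150+b/4.4).round(4))"
python3 -m inch '[[1,[0,0,0.02],[0,0,0]],[1,[0,0,0.03],[0,0,0]]]'; python3 -m inch '[[1,[0,0,0.02],[0,0,0]],[1,[0,0,0.03],[0,0,0]]]'
```

```text
140 475 [0.6642 0.1035 0.1043]
150 462 [0.6547 0.0982 0.1024]
300 372 [0.5552 0.0975 0.1028]
200 425 [0.6197 0.0941 0.1027]
345 665 [0.646  0.2553 0.0932]
430 258 [0.4416 0.0724 0.1004]
t: 5.1
tcp_pos: [0.5514, 0.0941, 0.0667]
tool_rot: [0.672, 0.74, -0.001, -0.006]
force: [0.1, -1.5, 1.2]
finger_gap: 0.004
t: 5.3
tcp_pos: [0.5514, 0.094, 0.0637]
tool_rot: [0.672, 0.74, -0.001, -0.006]
force: [0.5, -0.7, 0.4]
finger_gap: 0.002
```

```bash
python3 -c "
from h import *
i=camera_info('scene');s=sense();print(s['tcp_pos'],(proj(i,s['tcp_pos'])-[200,150])*4.4)
p,D=snapshot('scene'); np.save('pics/s4.npy',D); crop(p,200,150,180,170,4.4,'pics/s4.png')
for a,b in ((140,475),(150,462),(200,425),(345,665),(430,258),(305,360)):
  print(a,b,dep(i,D,200+a/4.4,150+b/4.4).round(4))
i=camera_info('wrist');p,D=snapshot('wrist'); cv2.imwrite('pics/w4.png',p);print(proj(i,s['tcp_pos']))"
```

```text
[0.55137329 0.09404763 0.06369062] [304.25107597 410.53749938]
140 475 [0.6619 0.0988 0.0977]
150 462 [0.6536 0.0961 0.0994]
200 425 [0.6189 0.0926 0.1007]
345 665 [0.6458 0.255  0.0928]
430 258 [0.4404 0.071  0.0986]
305 360 [0.5547 0.1023 0.1167]
[284.60206261 239.91726388]
```

View pics/s4.png

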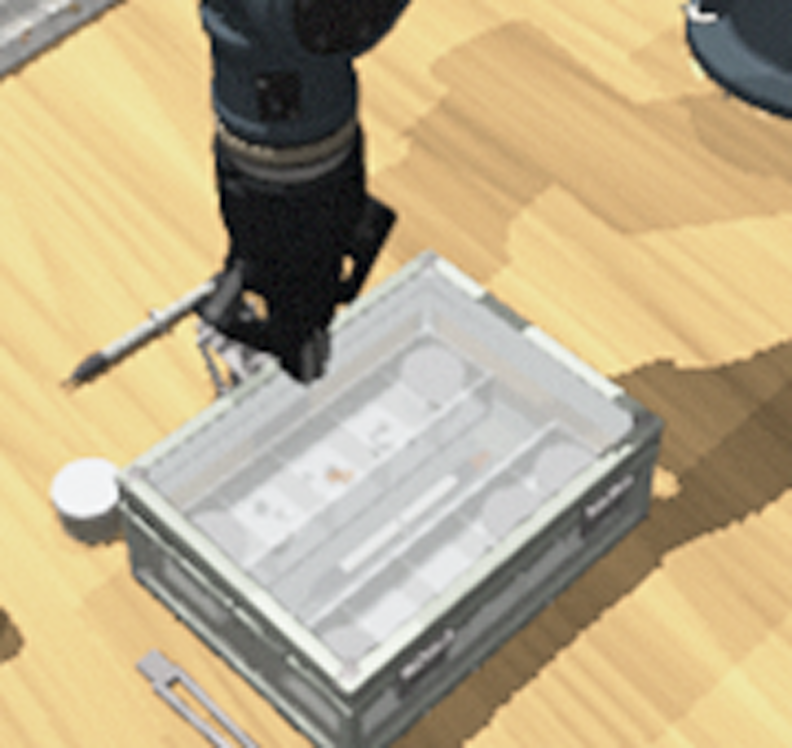

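View pics/w4.png

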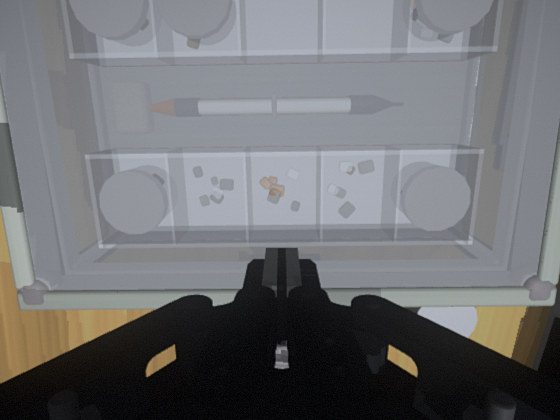

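```bash
python3 -c "
from h import *
import pickle
i=pickle.load(open('pics/w1.pkl','rb'));D=np.load('pics/w1.npy')
Rm=Rt(np.deg2rad(50));
T=np.array([.0647,0,-.1762]);C=np.array([[0,-.965,-.2623],[1,0,0],[0,-.2623,.965]])
for v in range(244,275,3):
  K=i['K'];u=273; z=D[v,u]; c=np.array([(u-K[0,2])/K[0,0],(v-K[1,2])/K[1,1],1])*z
  print(v,z.round(4),(T+C@c).round(4))"
```

```text
244 0.4276 [-0.0912 -0.0099  0.2245]
247 0.4263 [-0.0942 -0.0099  0.2224]
250 0.1458 [ 0.0092 -0.0034 -0.0402]
253 0.1427 [ 0.0092 -0.0033 -0.0434]
256 0.1404 [ 0.009  -0.0033 -0.0459]
259 0.1377 [ 0.0089 -0.0032 -0.0487]
262 0.1344 [ 0.0092 -0.0031 -0.0521]
265 0.1318 [ 0.0092 -0.0031 -0.0547]
268 0.128 [ 0.0097 -0.003  -0.0585]
271 0.1265 [ 0.0093 -0.0029 -0.0602]
274 0.1256 [ 0.0087 -0.0029 -0.0612]
```

```bash
python3 -m inch '[[1,[0,0,0.03],[0,0,0]],[1,[0,0,0.05],[0,0,0]]]'; python3 -m inch '[[1,[0,0,0.02],[0,0,0]],[1,[0,0,0.03],[0,0,0]]]'; python3 -m inch '[[1,[0,0,0.02],[0,0,0]],[1,[0,0,0.03],[0,0,0]]]'
```

```text
t: 5.6
tcp_pos: [0.5514, 0.094, 0.0588]
tool_rot: [0.672, 0.74, -0.001, -0.006]
force: [-0.8, -1.0, 5.5]
finger_gap: -0.001
t: 5.8
tcp_pos: [0.5515, 0.0939, 0.0573]
tool_rot: [0.672, 0.741, -0.001, -0.006]
force: [-3.2, -2.0, 16.3]
finger_gap: -0.0
t: 6.0
tcp_pos: [0.5516, 0.0937, 0.0561]
tool_rot: [0.672, 0.741, -0.0, -0.005]
force: [-6.1, -2.0, 29.2]
finger_gap: 0.002
```

```bash
python3 -c "
from h import *
delta(P(.048,.16),Rt(np.deg2rad(10)))"
```

```text
t 6.0 tcp [0.5516 0.0937 0.0561] F [-6.1 -2.  29.2] gap 0.002 | shift [-0.659 -0.005 -1.044] turn [-0.0012  0.0267 -0.0007] deg 9.6
```

```bash
python3 -m inch '[[1,[0,0,-0.4],[0,0,0]],[-0.3,[-0.3,0,-0.8],[0,0.0267,0]],[-0.3,[-0.66,0,-1],[-0.001,0.0267,0]],[-0.3,[-0.66,0,-1],[-0.001,0.0267,0]],[-0.3,[-0.66,0,-1],[-0.001,0.0267,0]]]'; python3 - <<'E'
from h import *
import pickle
s=sense();i=camera_info('wrist');p,D=snapshot('wrist'); cv2.imwrite('pics/w5.png',p);np.save('pics/w5.npy',D);pickle.dump((i,s),open('pics/w5.pkl','wb'))
delta(P(.048,.16),Rt(np.deg2rad(10)))
E
```

```text
t: 6.5
tcp_pos: [0.5586, 0.0269, 0.1525]
tool_rot: [0.671, 0.736, 0.058, -0.066]
force: [0.6, -0.1, -0.5]
finger_gap: 0.647
t 6.55 tcp [0.5576 0.0281 0.1517] F [-0.3  0.4  0.3] gap 0.649 | shift [ 0.008  0.007 -0.083] turn [-0.0005 -0.0004 -0.0011] deg 0.5
```

View pics/w5.png

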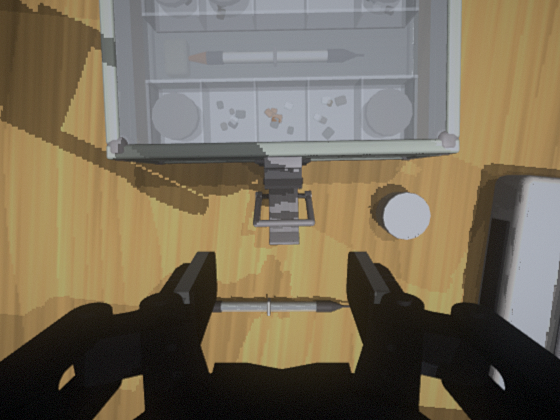

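```bash
python3 - <<'E'
from h import *
import pickle
i,s=pickle.load(open('pics/w5.pkl','rb'));D=np.load('pics/w5.npy');p=cv2.imread('pics/w5.png')
crop(p,235,140,110,120,5,'pics/w5c.png')
T=np.array([.0647,0,-.1762]);C=np.array([[0,-.965,-.2623],[1,0,0],[0,-.2623,.965]])
def tl(u,v):
  K=i['K'];z=D[v,u]; return (T+C@(np.array([(u-K[0,2])/K[0,0],(v-K[1,2])/K[1,1],1])*z)).round(4)
for u,v in ((200,255),(205,258),(212,258),(212,275),(214,285),(190,270),(205,262),(360,258),(352,258),(352,280),(375,265)): print(u,v,tl(u,v))
for u,v in ((285,222),(270,222),(300,222),(257,222),(312,222),(285,240),(285,212),(257,200),(285,175),(290,160),(285,150)): print(u,v,D[v,u],dep(i,D,u,v).round(4))
E
```

```text
200 255 [ 0.0098 -0.0317 -0.0469]
205 258 [ 0.0094 -0.0294 -0.0488]
212 258 [ 0.008  -0.0274 -0.0455]
212 275 [ 0.0011 -0.0276 -0.0465]
214 285 [-0.0046 -0.0275 -0.044 ]
190 270 [ 0.009  -0.0328 -0.0587]
205 262 [ 0.009  -0.0289 -0.0516]
360 258 [ 0.0097  0.0302 -0.0494]
352 258 [ 0.0086  0.0276 -0.047 ]
352 280 [ 0.0002  0.0277 -0.0491]
375 265 [ 0.0055  0.0369 -0.0467]
285 222 0.24918462 [0.5593 0.0281 0.0904]
270 222 0.2496605 [0.5488 0.0271 0.09  ]
300 222 0.24815504 [0.5696 0.0292 0.0914]
257 222 0.2500552 [0.5397 0.0262 0.0896]
312 222 0.24878532 [0.578  0.0299 0.0908]
285 240 0.25827467 [0.5607 0.014  0.0826]
285 212 0.26476246 [0.5589 0.0334 0.0743]
257 200 0.2737322 [0.5368 0.0396 0.0646]
285 175 0.25427657 [0.5562 0.0607 0.0824]
290 160 0.243607 [0.5586 0.0712 0.0922]
285 150 0.24069008 [0.5546 0.0774 0.0945]
```

View pics/w5c.png

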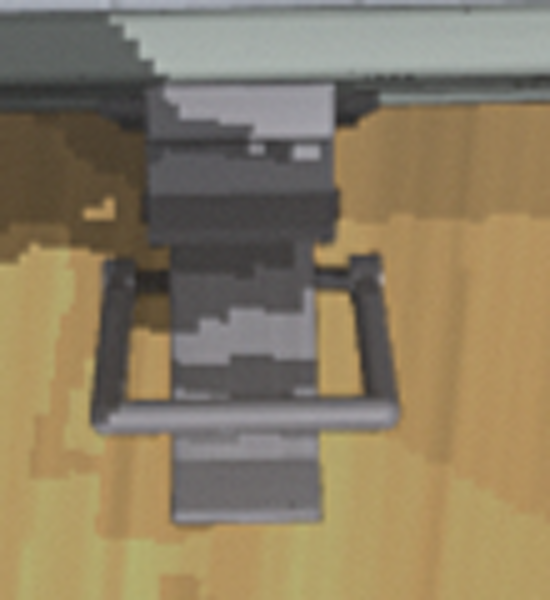

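```bash
cat >> h.py <<'E'
G=np.array([.003,0,-.051]) # bar in tool frame
def T(bar,tiltdeg,back=0.):
    Rm=Rt(np.deg2rad(tiltdeg)); return np.array(bar)-Rm@(G+np.array([0,0,back])) , Rm
E
python3 -c "
from h import *
p,Rm=T([.5593,.0288,.088],25); delta(p,Rm); delta(p-Rm[:,2]*.03,Rm)
print(((np.array([.5593,.0288,0])-FM)@CX, (np.array([.5593,.0288,0])-FM)@CY))"
```

```text
t 6.55 tcp [0.5576 0.0281 0.1517] F [-0.3  0.4  0.3] gap 0.649 | shift [-0.005  0.022  1.129] turn [-0.0004  0.0413 -0.0012] deg 14.9
t 6.55 tcp [0.5576 0.0281 0.1517] F [-0.3  0.4  0.3] gap 0.649 | shift [-0.082  0.021  0.839] turn [-0.0004  0.0413 -0.0012] deg 14.9
(np.float64(-0.046748591413316866), np.float64(-0.0010812959219182942))
```

```bash
python3 -m inch '[[-0.3,[-0.08,0.02,0.4],[0,0.0413,-0.001]],[-0.3,[-0.08,0.02,0.84],[0,0.0413,-0.001]],[-0.3,[-0.08,0.02,0.84],[0,0.0413,-0.001]],[-0.3,[-0.08,0.02,0.84],[0,0.0413,-0.001]]]'; python3 -c "
from h import *
p,Rm=T([.5593,.0288,.088],25); delta(p,Rm)
p,D=snapshot('wrist'); cv2.imwrite('pics/w6.png',p)"
```

```text
t: 6.95
tcp_pos: [0.5573, 0.0364, 0.0664]
tool_rot: [0.655, 0.724, 0.143, -0.164]
force: [0.5, -1.0, 1.1]
finger_gap: 0.649
t 6.95 tcp [0.5573 0.0364 0.0664] F [ 0.5 -1.   1.1] gap 0.649 | shift [-0.01   0.014  0.281] turn [-0.0012 -0.0002 -0.0003] deg 0.4
```

View pics/w6.png

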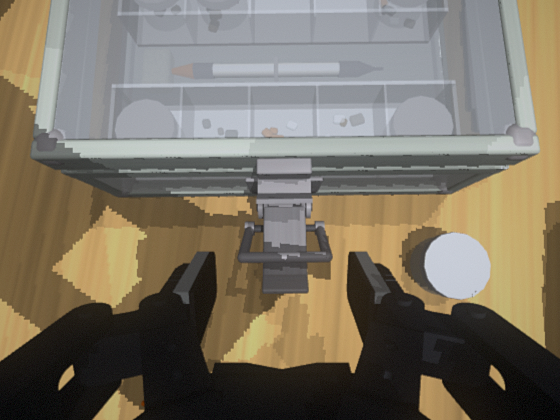

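```bash
python3 -m inch '[[-0.3,[-0.01,0.012,0.15],[0,0,0]],[-0.3,[-0.01,0.012,0.28],[0,0,0]],[-0.3,[-0.01,0.012,0.28],[0,0,0]]]'; python3 -c "
from h import *
p,Rm=T([.5593,.0288,.088],25); delta(p,Rm)
p,D=snapshot('wrist'); cv2.imwrite('pics/w7.png',p);crop(p,160,120,250,230,3,'pics/w7.png');np.save('pics/w7.npy',D)"
```

```text
t: 7.3
tcp_pos: [0.5588, 0.0477, 0.0431]
tool_rot: [0.653, 0.726, 0.144, -0.161]
force: [0.1, 0.2, -0.3]
finger_gap: 0.651
t 7.3 tcp [0.5588 0.0477 0.0431] F [ 0.1  0.2 -0.3] gap 0.651 | shift [-0.011 -0.014  0.024] turn [-0.0003  0.0002  0.0004] deg 0.2
```

View pics/w7.png

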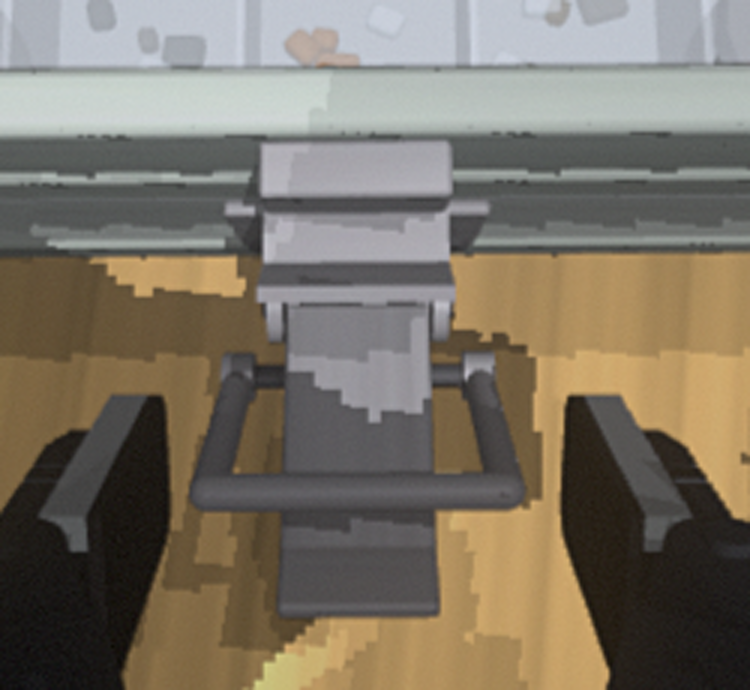

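```bash
python3 - <<'E'
from h import *
D=np.load('pics/w7.npy');i=camera_info('wrist');s=sense()
T_=np.array([.0647,0,-.1762]);C=np.array([[0,-.965,-.2623],[1,0,0],[0,-.2623,.965]])
def tl(u,v):
  K=i['K'];z=D[v,u]; return (T_+C@(np.array([(u-K[0,2])/K[0,0],(v-K[1,2])/K[1,1],1])*z)).round(4)
for n,(a,b) in dict(bar=(357,487),barl=(225,490),barr=(490,490),tipL=(160,400),tipLlow=(165,470),padLedge=(125,410),tipR=(575,405),kpr=(350,235),kpr2=(350,280),kbl=(350,165)).items():
  u,v=round(160+a/3),round(120+b/3); print(n,u,v,tl(u,v),dep(i,D,u,v).round(4))
E
```

```text
bar 279 282 [ 0.0009 -0.0009 -0.0521] [0.5588 0.0274 0.0917]
barl 235 283 [ 0.0001 -0.0178 -0.0514] [0.5419 0.0252 0.0907]
barr 323 283 [ 0.0004  0.016  -0.052 ] [0.5756 0.0288 0.0914]
tipL 213 253 [ 0.0084 -0.0277 -0.0416] [0.5309 0.0358 0.0854]
tipLlow 215 277 [-0.0024 -0.0275 -0.0412] [0.5321 0.0262 0.0805]
padLedge 202 257 [ 0.0095 -0.0307 -0.0481] [0.5281 0.0337 0.0916]
tipR 352 255 [ 0.0094  0.0278 -0.0459] [0.5862 0.0406 0.0897]
kpr 277 198 [ 0.0287 -0.0018 -0.0308] [0.5543 0.0614 0.0841]
kpr2 277 213 [ 0.0248 -0.0017 -0.0396] [0.5551 0.0541 0.0904]
kbl 277 175 [ 0.0393 -0.0017 -0.0352] [0.5536 0.069  0.0926]
```

```bash
python3 - <<'E'
from h import *
D=np.load('pics/w7.npy');i=camera_info('wrist')
for v in range(150,236,2):
  p=dep(i,D,277,v); print(v,"out %.4f z %.4f y %.4f"%(-(p-FM)@CX,p[2],(p-FM)@CY))
E
python3 -m inch '[[-0.3,[-0.02,-0.01,0.02],[0,0,0]],[0.1,[-0.02,-0.01,0.02],[0,0,0]],[0.3,[-0.02,-0.01,0.02],[0,0,0]],[0.3,[-0.02,-0.01,0.02],[0,0,0]],[0.3,[-0.02,-0.01,0.02],[0,0,0]]]' 25
```

```text
150 out -0.0039 z 0.0939 y 0.0006
152 out -0.0030 z 0.0940 y 0.0006
154 out -0.0014 z 0.0962 y 0.0005
156 out -0.0010 z 0.0951 y 0.0006
158 out -0.0005 z 0.0940 y 0.0006
160 out 0.0005 z 0.0946 y 0.0006
162 out 0.0014 z 0.0947 y 0.0006
164 out 0.0020 z 0.0941 y 0.0006
166 out 0.0026 z 0.0933 y 0.0006
168 out 0.0033 z 0.0928 y 0.0006
170 out 0.0041 z 0.0925 y 0.0006
172 out 0.0050 z 0.0928 y 0.0006
174 out 0.0057 z 0.0926 y 0.0006
176 out 0.0066 z 0.0929 y 0.0005
178 out 0.0074 z 0.0928 y 0.0005
180 out 0.0081 z 0.0924 y 0.0005
182 out 0.0090 z 0.0924 y 0.0005
184 out 0.0099 z 0.0928 y 0.0005
186 out 0.0105 z 0.0919 y 0.0005
188 out 0.0103 z 0.0876 y 0.0006
190 out 0.0106 z 0.0849 y 0.0006
192 out 0.0113 z 0.0840 y 0.0006
194 out 0.0119 z 0.0830 y 0.0006
196 out 0.0131 z 0.0845 y 0.0006
198 out 0.0139 z 0.0841 y 0.0006
200 out 0.0148 z 0.0846 y 0.0006
202 out 0.0153 z 0.0829 y 0.0006
204 out 0.0165 z 0.0847 y 0.0006
206 out 0.0172 z 0.0835 y 0.0006
208 out 0.0183 z 0.0853 y 0.0006
210 out 0.0196 z 0.0882 y 0.0005
212 out 0.0208 z 0.0906 y 0.0005
214 out 0.0218 z 0.0917 y 0.0005
216 out 0.0226 z 0.0918 y 0.0005
218 out 0.0235 z 0.0925 y 0.0005
220 out 0.0243 z 0.0924 y 0.0005
222 out 0.0219 z 0.0676 y 0.0008
224 out 0.0229 z 0.0676 y 0.0008
226 out 0.0240 z 0.0693 y 0.0007
228 out 0.0249 z 0.0690 y 0.0007
230 out 0.0257 z 0.0679 y 0.0007
232 out 0.0266 z 0.0685 y 0.0007
234 out 0.0276 z 0.0691 y 0.0007
t: 7.85
tcp_pos: [0.5583, 0.0444, 0.0398]
tool_rot: [0.654, 0.725, 0.144, -0.161]
force: [-2.7, -2.0, 1.8]
finger_gap: 0.5
```

```bash
cat >> h.py <<'E'
_T=np.array([.0647,0,-.1762]);_C=np.array([[0,-.965,-.2623],[1,0,0],[0,-.2623,.965]])
def tl(i,D,u,v):
  K=i['K'];z=D[v,u]; return (_T+_C@(np.array([(u-K[0,2])/K[0,0],(v-K[1,2])/K[1,1],1])*z)).round(4)
E
python3 -c "
from h import *
i=camera_info('wrist')
p,D=snapshot('wrist');crop(p,160,120,250,230,3,'pics/w8.png');np.save('pics/w8.npy',D)
for v in range(270,296,2): print(v,[tl(i,D,u,v) for u in (255,281,305)])"
```

```text
270 [array([ 0.0051, -0.0101, -0.0505]), array([ 0.0054, -0.0001, -0.051 ]), array([ 0.0052,  0.0091, -0.0506])]
272 [array([ 0.0052, -0.01  , -0.0524]), array([ 0.0048, -0.0001, -0.0515]), array([ 0.0042,  0.0091, -0.0503])]
274 [array([ 0.0044, -0.01  , -0.0525]), array([ 0.0043, -0.0001, -0.0523]), array([ 0.004 ,  0.0091, -0.0516])]
276 [array([ 0.0043, -0.0099, -0.0538]), array([ 0.0033, -0.0001, -0.0519]), array([ 0.0032,  0.0091, -0.0516])]
278 [array([ 0.0033, -0.0099, -0.0535]), array([ 0.0029, -0.0001, -0.0527]), array([ 0.003,  0.009, -0.053])]
280 [array([ 0.0021, -0.01  , -0.0529]), array([ 0.0022, -0.0001, -0.053 ]), array([ 0.002 ,  0.009 , -0.0526])]
282 [array([-0.0391, -0.0164,  0.0257]), array([-0.0055, -0.0001, -0.0397]), array([-0.0058,  0.01  , -0.039 ])]
284 [array([-0.0404, -0.0164,  0.0255]), array([-0.007 , -0.0001, -0.0386]), array([-0.0064,  0.01  , -0.0397])]
286 [array([-0.0418, -0.0164,  0.0255]), array([-0.0071, -0.0001, -0.0401]), array([-0.0072,  0.01  , -0.04  ])]
288 [array([-0.0423, -0.0163,  0.024 ]), array([-0.0073, -0.0001, -0.0416]), array([-0.0077,  0.01  , -0.0407])]
290 [array([-0.0434, -0.0163,  0.0234]), array([-0.0086, -0.0001, -0.0409]), array([-0.0088,  0.01  , -0.0404])]
292 [array([-0.0448, -0.0163,  0.0235]), array([-0.0094, -0.0001, -0.041 ]), array([-0.0093,  0.01  , -0.0412])]
294 [array([-0.0456, -0.0163,  0.0224]), array([-0.0099, -0.0001, -0.0418]), array([-0.0099,  0.0099, -0.0418])]
```

View pics/w8.png

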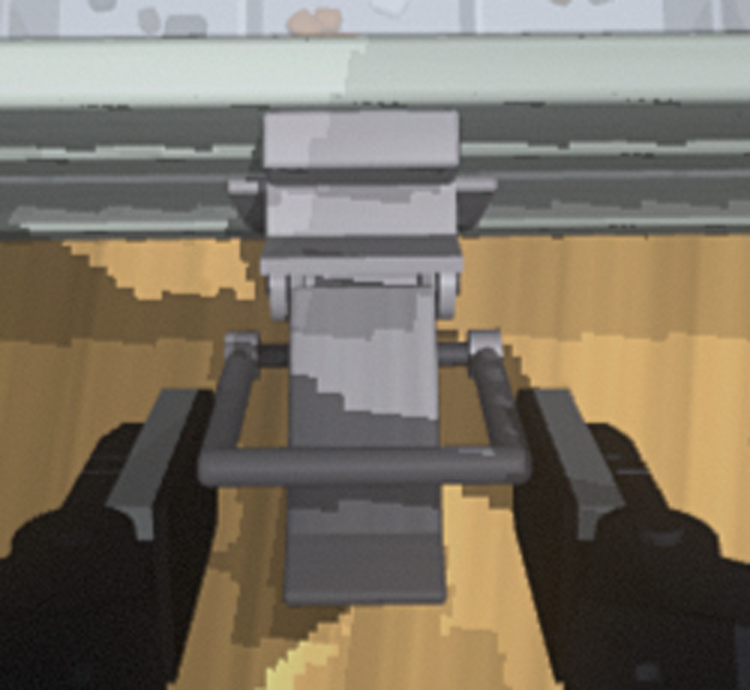

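```bash
sed -i 's/^G=.*/G=np.array([.0033,0,-.0507])/' h.py; python3 -c "
from h import *
s=sense();R0=R.from_quat(s['tool_rot']).as_matrix();b=s['tcp_pos']+R0@G
print('bar out %.4f z %.4f y %.4f'%(-(b-FM)@CX,b[2],(b-FM)@CY))
y=(b-FM)@CY
for o,z,t in ((.042,.097,20),(.035,.1015,16),(.026,.1015,13),(.016,.1005,10),(.0143,.093,10),(.0143,.0865,10)):
  p,Rm=T(P(o,z,y),t); delta(p,Rm)
"
```

```text
bar out 0.0495 z 0.0871 y -0.0018
t 7.9 tcp [0.5583 0.0444 0.0398] F [-3.4 -2.6  1.7] gap 0.5 | shift [ 0.066  0.001 -0.063] turn [-0.0003 -0.0138  0.    ] deg 5.0
t 7.9 tcp [0.5583 0.0444 0.0398] F [-3.4 -2.6  1.7] gap 0.5 | shift [ 0.113  0.001 -0.08 ] turn [-0.0003 -0.0249  0.0001] deg 9.0
t 7.9 tcp [0.5583 0.0444 0.0398] F [-3.4 -2.6  1.7] gap 0.5 | shift [ 0.169  0.001 -0.049] turn [-0.0003 -0.0332  0.0001] deg 12.0
t 7.9 tcp [0.5583 0.0444 0.0398] F [-3.4 -2.6  1.7] gap 0.5 | shift [ 0.23   0.001 -0.006] turn [-0.0003 -0.0415  0.0001] deg 15.0
t 7.9 tcp [0.5583 0.0444 0.0398] F [-3.4 -2.6  1.7] gap 0.5 | shift [0.214 0.001 0.07 ] turn [-0.0003 -0.0415  0.0001] deg 15.0
t 7.9 tcp [0.5583 0.0444 0.0398] F [-3.4 -2.6  1.7] gap 0.5 | shift [0.187 0.001 0.129] turn [-0.0003 -0.0415  0.0001] deg 15.0
```

```bash
python3 -m inch '[[0.3,[0.03,0,-0.03],[0,-0.007,0]],[0.3,[0.066,0,-0.063],[0,-0.0138,0]],[0.3,[0.09,0,-0.072],[0,-0.019,0]],[0.3,[0.113,0,-0.08],[0,-0.0249,0]],[0.3,[0.14,0,-0.065],[0,-0.029,0]],[0.3,[0.169,0,-0.049],[0,-0.0332,0]],[0.3,[0.169,0,-0.049],[0,-0.0332,0]]]'; python3 -c "
from h import *
i=camera_info('wrist')
s=sense();R0=R.from_quat(s['tool_rot']).as_matrix();b=s['tcp_pos']+R0@G
print('bar out %.4f z %.4f y %.4f'%(-(b-FM)@CX,b[2],(b-FM)@CY))
p,D=snapshot('wrist');crop(p,160,120,250,230,3,'pics/w9.png');np.save('pics/w9.npy',D)"
```

```text
t: 8.6
tcp_pos: [0.5568, 0.0582, 0.0514]
tool_rot: [0.665, 0.738, 0.075, -0.084]
force: [-3.4, -2.8, 2.9]
finger_gap: 0.495
bar out 0.0254 z 0.1016 y -0.0016
```

View pics/w9.png

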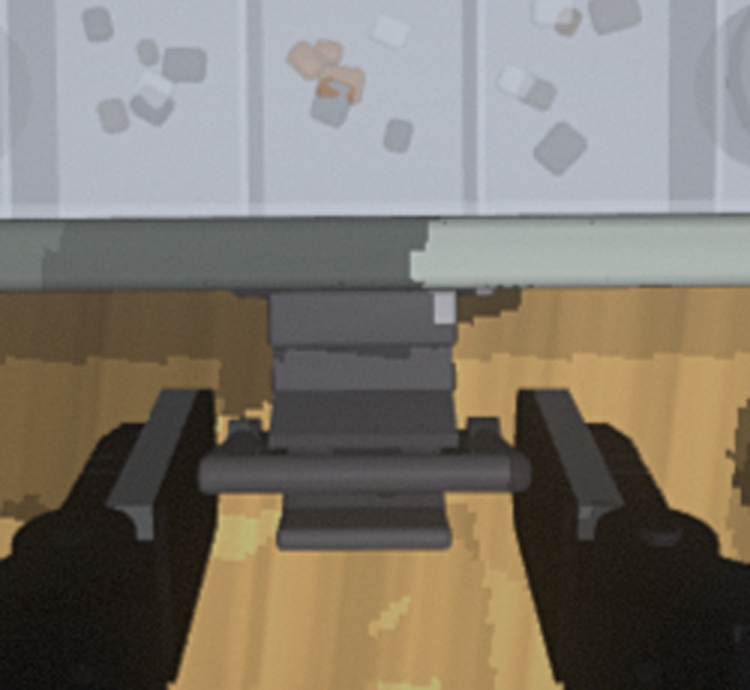

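```bash
python3 -c "
from h import *
i=camera_info('wrist');D=np.load('pics/w9.npy')
for v in range(216,290,3):
  p=dep(i,D,281,v); print(v,'out %.4f z %.4f'%(-(p-FM)@CX,p[2]))
for o,z,t in ((.0155,.1015,10),(.0143,.093,10),(.0143,.0865,10)):
  p,Rm=T(P(o,z,-.0016),t); delta(p,Rm)
"
```

```text
216 out 0.0019 z 0.0928
219 out 0.0031 z 0.0939
222 out 0.0044 z 0.0930
225 out 0.0057 z 0.0925
228 out 0.0069 z 0.0924
231 out 0.0081 z 0.0927
234 out 0.0095 z 0.0913
237 out 0.0117 z 0.0838
240 out 0.0132 z 0.0824
243 out 0.0144 z 0.0829
246 out 0.0154 z 0.0848
249 out 0.0170 z 0.0835
252 out 0.0179 z 0.0860
255 out 0.0189 z 0.0874
258 out 0.0200 z 0.0883
261 out 0.0210 z 0.0899
264 out 0.0217 z 0.0924
267 out 0.0231 z 0.0916
270 out 0.0253 z 0.0876
273 out 0.0231 z 0.1029
276 out 0.0242 z 0.1032
279 out 0.0253 z 0.1033
282 out 0.0266 z 0.1029
285 out 0.0295 z 0.0959
288 out 0.0304 z 0.0971
t 8.65 tcp [0.5567 0.0581 0.0514] F [-3.6 -2.4  2.5] gap 0.494 | shift [0.071 0.001 0.02 ] turn [-0.0003 -0.0084  0.0002] deg 3.0
t 8.65 tcp [0.5567 0.0581 0.0514] F [-3.6 -2.4  2.5] gap 0.494 | shift [0.064 0.001 0.106] turn [-0.0003 -0.0084  0.0002] deg 3.0
t 8.65 tcp [0.5567 0.0581 0.0514] F [-3.6 -2.4  2.5] gap 0.494 | shift [0.049 0.002 0.169] turn [-0.0003 -0.0084  0.0002] deg 3.0
```

```bash
python3 -m inch '[[0.3,[0.035,0,0.01],[0,-0.004,0]],[0.3,[0.071,0,0.02],[0,-0.0084,0]],[0.3,[0.071,0,0.02],[0,-0.0084,0]],[0.3,[0.064,0,0.08],[0,-0.0084,0]],[0.3,[0.06,0,0.12],[0,-0.0084,0]],[0.3,[0.05,0,0.16],[0,-0.0084,0]],[0.3,[0.05,0,0.165],[0,-0.0084,0]]]'; python3 -c "
from h import *
i=camera_info('wrist')
s=sense();R0=R.from_quat(s['tool_rot']).as_matrix();b=s['tcp_pos']+R0@G
print('bar out %.4f z %.4f y %.4f'%(-(b-FM)@CX,b[2],(b-FM)@CY))
p,D=snapshot('wrist');crop(p,160,120,250,230,3,'pics/w10.png')
for v in range(225,300,3):
  p=dep(i,D,281,v); print(v,'out %.4f z %.4f'%(-(p-FM)@CX,p[2]))"
```

```text
t: 9.35
tcp_pos: [0.5559, 0.0661, 0.0359]
tool_rot: [0.668, 0.739, 0.058, -0.066]
force: [-3.3, -2.5, 2.2]
finger_gap: 0.499
bar out 0.0149 z 0.0864 y -0.0016
225 out -0.0068 z 0.0927
228 out -0.0058 z 0.0936
231 out -0.0048 z 0.0939
234 out -0.0037 z 0.0941
237 out -0.0028 z 0.0950
240 out -0.0015 z 0.0940
243 out -0.0005 z 0.0943
246 out 0.0007 z 0.0938
249 out 0.0023 z 0.0917
252 out 0.0035 z 0.0911
255 out 0.0042 z 0.0930
258 out 0.0059 z 0.0907
261 out 0.0065 z 0.0928
264 out 0.0078 z 0.0920
267 out 0.0089 z 0.0922
270 out 0.0127 z 0.0824
273 out 0.0135 z 0.0840
276 out 0.0136 z 0.0878
279 out 0.0148 z 0.0876
282 out 0.0153 z 0.0899
285 out 0.0170 z 0.0880
288 out 0.0182 z 0.0880
291 out 0.0196 z 0.0873
294 out 0.0204 z 0.0885
297 out 0.0205 z 0.0914
```

View pics/w10.png

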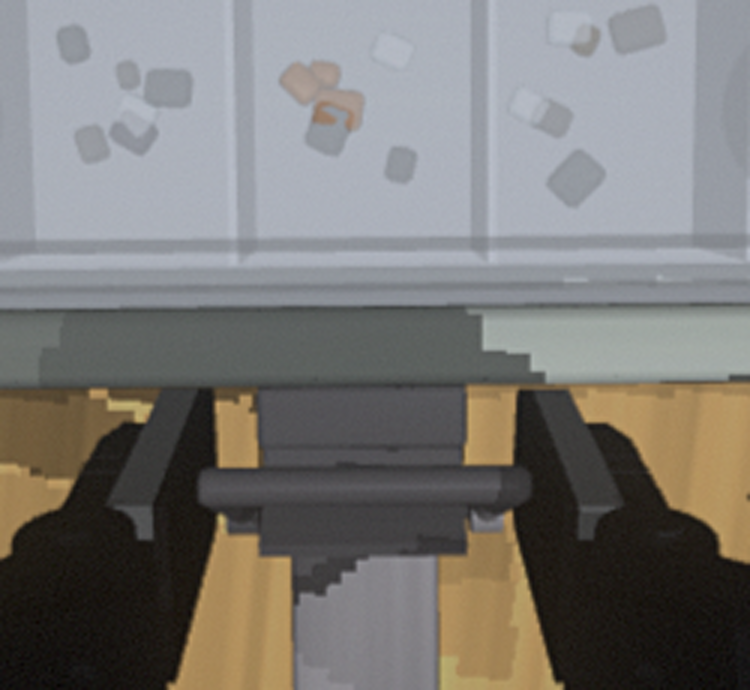

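```bash
python3 -m inch '[[-0.3,[0.05,0,0.02],[0,0,0]],[-0.3,[0,0,0.0],[0,0,0]],[-0.3,[0,0,0],[0,0,0]],[-0.3,[-0.05,0,-0.1],[0,0,0]],[-0.3,[-0.15,0,-0.5],[0,0,0]],[-0.3,[-0.3,0,-0.9],[0,0.02,0]],[-0.3,[-0.3,0,-0.9],[0,0.04,0]],[-0.3,[-0.3,0,-0.9],[0,0.04,0]]]'; python3 -c "
from h import *
import pickle
i=camera_info('wrist')
p,D=snapshot('wrist');crop(p,160,80,250,230,3,'pics/w11.png');np.save('pics/w11.npy',D);pickle.dump(i,open('pics/w11.pkl','wb'));delta(P(0,0),Rt(0))"
```

```text
t: 10.2
tcp_pos: [0.5635, 0.0173, 0.1207]
tool_rot: [0.657, 0.724, 0.143, -0.155]
force: [0.3, -0.4, 0.4]
finger_gap: 0.65
t 10.25 tcp [0.5619 0.0193 0.1201] F [-0.3  1.   0.2] gap 0.648 | shift [ 0.02  -0.029  1.327] turn [ 0.0001 -0.0676 -0.0006] deg 24.3
```

View pics/w11.png

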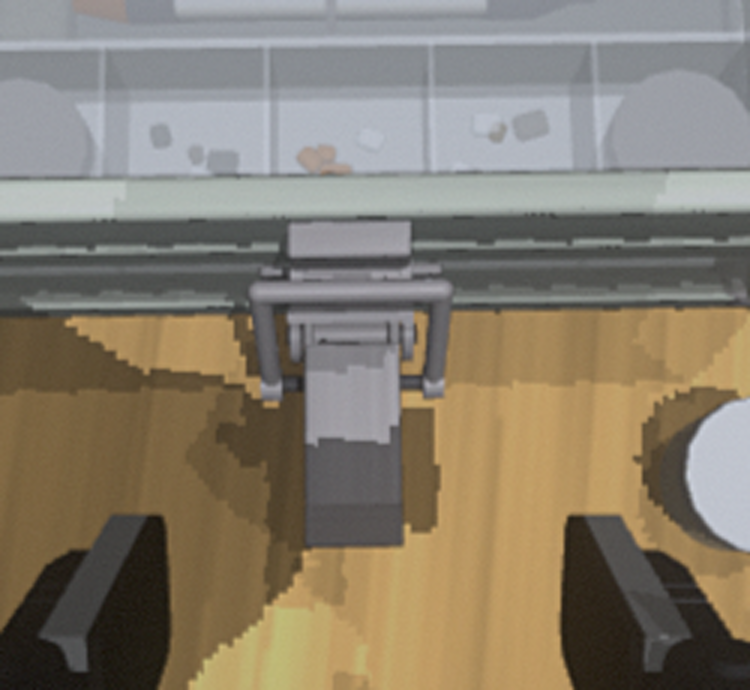

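```bash
python3 - <<'E'
from h import *
import pickle
i=pickle.load(open('pics/w11.pkl','rb'));D=np.load('pics/w11.npy')
for u in (277,253):
  for v in list(range(150,190,2))+list(range(192,264,4)):
    p=dep(i,D,u,v); print(u,v,'out %.4f z %.4f y %.4f'%(-(p-FM)@CX,p[2],(p-FM)@CY))
E
```

```text
277 150 out 0.0001 z 0.0926 y -0.0001
277 152 out 0.0016 z 0.0933 y -0.0001
277 154 out 0.0025 z 0.0919 y -0.0001
277 156 out 0.0039 z 0.0923 y -0.0001
277 158 out 0.0055 z 0.0933 y -0.0001
277 160 out 0.0064 z 0.0919 y -0.0001
277 162 out 0.0079 z 0.0924 y -0.0001
277 164 out 0.0093 z 0.0929 y -0.0001
277 166 out 0.0099 z 0.0904 y -0.0001
277 168 out 0.0102 z 0.0869 y -0.0000
277 170 out 0.0103 z 0.0822 y 0.0000
277 172 out 0.0119 z 0.0830 y 0.0000
277 174 out 0.0146 z 0.0885 y -0.0000
277 176 out 0.0158 z 0.0882 y -0.0000
277 178 out 0.0169 z 0.0872 y -0.0000
277 180 out 0.0182 z 0.0875 y -0.0000
277 182 out 0.0197 z 0.0882 y -0.0000
277 184 out 0.0219 z 0.0921 y -0.0000
277 186 out 0.0231 z 0.0916 y -0.0000
277 188 out 0.0179 z 0.0617 y 0.0002
277 192 out 0.0208 z 0.0614 y 0.0002
277 196 out 0.0247 z 0.0669 y 0.0002
277 200 out 0.0275 z 0.0672 y 0.0002
277 204 out 0.0301 z 0.0658 y 0.0002
277 208 out 0.0330 z 0.0668 y 0.0002
277 212 out 0.0357 z 0.0657 y 0.0002
277 216 out 0.0389 z 0.0688 y 0.0002
277 220 out 0.0414 z 0.0669 y 0.0002
277 224 out 0.0440 z 0.0663 y 0.0003
277 228 ou
[... 1030 characters left out ...]
188 out 0.0051 z 0.0018 y 0.0218
253 192 out 0.0085 z 0.0011 y 0.0218
253 196 out 0.0121 z 0.0014 y 0.0218
253 200 out 0.0155 z 0.0002 y 0.0218
253 204 out 0.0288 z 0.0588 y 0.0173
253 208 out 0.0314 z 0.0564 y 0.0175
253 212 out 0.0339 z 0.0539 y 0.0177
253 216 out 0.0299 z 0.0017 y 0.0216
253 220 out 0.0333 z 0.0015 y 0.0216
253 224 out 0.0367 z 0.0003 y 0.0217
253 228 out 0.0402 z 0.0010 y 0.0216
253 232 out 0.0436 z 0.0003 y 0.0216
253 236 out 0.0471 z -0.0002 y 0.0216
253 240 out 0.0505 z -0.0001 y 0.0216
253 244 out 0.0540 z 0.0006 y 0.0215
253 248 out 0.0574 z 0.0008 y 0.0215
253 252 out 0.0609 z 0.0014 y 0.0214
253 256 out 0.0642 z 0.0013 y 0.0214
253 260 out 0.0676 z 0.0009 y 0.0214
```

```bash
python3 -c "
from h import *
Rm=Rt(np.deg2rad(35)); g=Rm@np.array([0,0,-.039])
delta(P(.060,.105)-g,Rm)
Q=np.array([.0185,.057])
s=sense(); 
for th in (1.57,1.2,.96,.8,.65,.5,.35,.2):
  c=Q+.04*np.array([np.sin(th),-np.cos(th)])+.01*np.array([np.cos(th),np.sin(th)])
  d=Rm.T@(P(*c)-P(.060,.105))/.1; print(th,c.round(4),d.round(3))
"
```

```text
t 10.25 tcp [0.5619 0.0193 0.1201] F [-0.3  1.   0.2] gap 0.648 | shift [-0.022 -0.028  0.507] turn [ 0.0003  0.0297 -0.0005] deg 10.7
1.57 [0.0585 0.067 ] [-0.206  0.     0.32 ]
1.2 [0.0594 0.0518] [-0.3   -0.     0.439]
0.96 [0.057  0.0423] [-0.335  0.     0.531]
0.8 [0.0542 0.0363] [-0.346  0.     0.596]
0.65 [0.0507 0.0312] [-0.347 -0.     0.658]
0.5 [0.0465 0.0267] [-0.338  0.     0.719]
0.35 [0.0416 0.0229] [-0.321 -0.     0.778]
0.2 [0.0362 0.0198] [-0.294 -0.     0.834]
```

```bash
python3 -m inch '[[1,[-0.02,-0.01,0],[0,0.01,0]],[1,[-0.02,-0.028,0.1],[0,0.0297,0]],[1,[-0.02,-0.028,0.3],[0,0.0297,0]],[1,[-0.02,-0.028,0.5],[0,0.0297,0]],[1,[-0.02,-0.028,0.5],[0,0.0297,0]],[1,[-0.02,-0.028,0.5],[0,0.0297,0]]]' 40; python3 -c "
from h import *
Rm=Rt(np.deg2rad(35)); g=Rm@np.array([0,0,-.039])
delta(P(.060,.105)-g,Rm)
p,D=snapshot('wrist');cv2.imwrite('pics/w12.png',p)"
```

```text
t: 10.85
tcp_pos: [0.5558, 0.0413, 0.0735]
tool_rot: [0.639, 0.708, 0.201, -0.225]
force: [0.9, 0.4, 0.2]
finger_gap: -0.002
t 10.85 tcp [0.5558 0.0413 0.0735] F [0.9 0.4 0.2] gap -0.002 | shift [-0.033  0.011 -0.017] turn [-0.0005 -0.0002  0.0001] deg 0.2
```

View pics/w12.png

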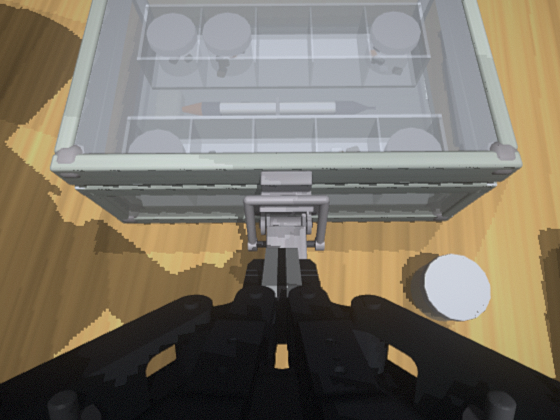

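```bash
python3 -m inch '[[1,[-0.12,0.01,0.15],[0,0,0]],[1,[-0.24,0.01,0.3],[0,0,0]],[1,[-0.29,0.01,0.36],[0,0,0]],[1,[-0.33,0.01,0.42],[0,0,0]],[1,[-0.35,0.01,0.47],[0,0,0]],[1,[-0.37,0.01,0.51],[0,0,0]]]'; python3 -m inch '[[1,[-0.005,0,0.03],[0,0,0]],[1,[-0.01,0,0.07],[0,0,0]],[1,[-0.01,0,0.1],[0,0,0]]]'; python3 -m inch '[[1,[0,0,0.03],[0,0,0]],[1,[0,0,0.05],[0,0,0]]]'
```

```text
t: 11.5
tcp_pos: [0.5577, 0.0392, 0.0107]
tool_rot: [0.639, 0.708, 0.202, -0.224]
force: [-0.0, 0.9, 1.8]
finger_gap: -0.002
t: 11.8
tcp_pos: [0.5573, 0.0436, 0.0014]
tool_rot: [0.639, 0.708, 0.202, -0.223]
force: [-0.4, -1.0, 0.5]
finger_gap: -0.003
t: 12.0
tcp_pos: [0.5567, 0.0468, -0.0028]
tool_rot: [0.639, 0.708, 0.201, -0.224]
force: [0.9, -0.7, 0.6]
finger_gap: 0.001
```

```bash
python3 -c "
from h import *
p,D=snapshot('wrist');crop(p,180,130,200,170,4,'pics/w13.png');i=camera_info('wrist')
s=sense();print(s['force'])
p,D=snapshot('scene');crop(p,200,150,150,150,4,'pics/s13.png')"
```

```text
[-0.35645779  0.23507116 -0.79163538]
```

View pics/w13.png

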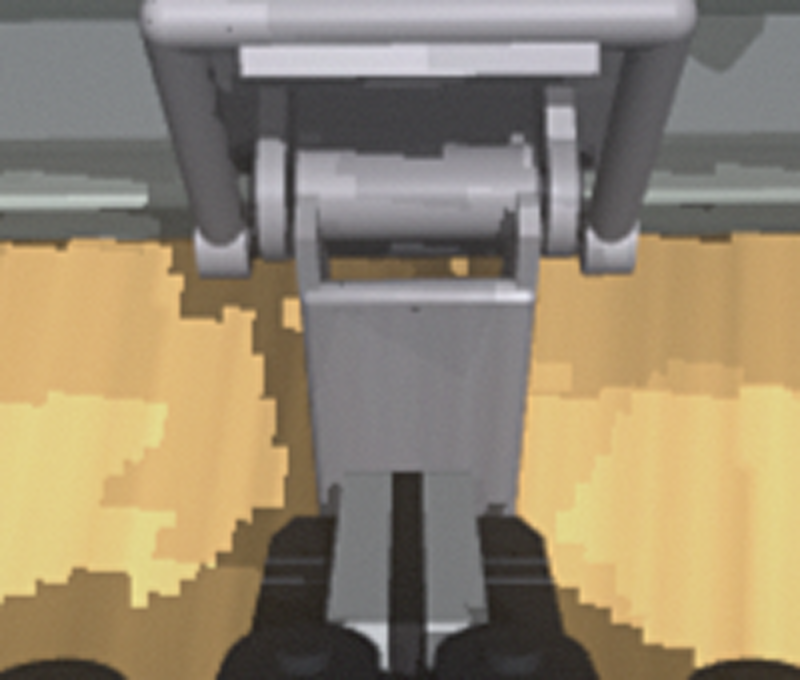

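View pics/s13.png

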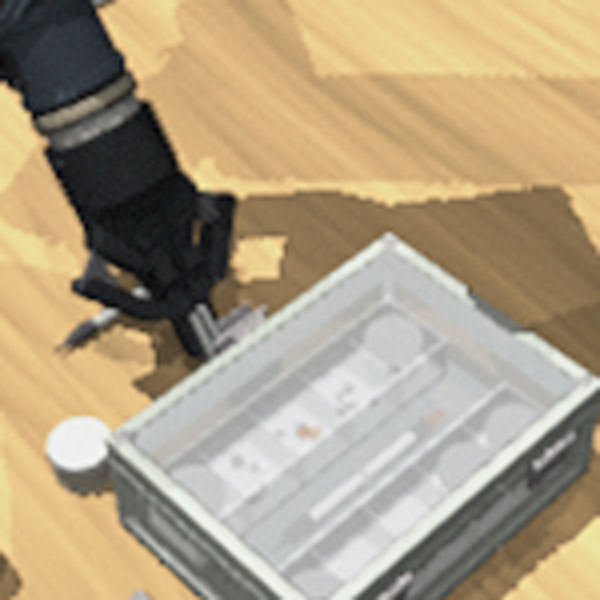

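```bash
cat >> h.py <<'E'
def tip():
    s=sense();Rm=R.from_quat(s['tool_rot']).as_matrix();t=s['tcp_pos']-.039*Rm[:,2];print('tip out %.4f z %.4f y %.4f'%(-(t-FM)@CX,t[2],(t-FM)@CY),'F',s['force'].round(1),s['t'])
    return t,Rm
def arc(ths):
    t,Rm=tip();Q=np.array([.0185,.057])
    for th in ths:
        c=Q+.04*np.array([np.sin(th),-np.cos(th)])+.01*np.array([np.cos(th),np.sin(th)])
        print(th,(Rm.T@(P(*c)-t)/.1).round(3))
E
python3 -c "
from h import *
arc((.8,.65,.5,.35,.2))"
```

```text
tip out 0.0508 z 0.0291 y -0.0002 F [0.4 0.7 0.6] 12.1
0.8 [ 0.014 -0.002 -0.078]
0.65 [ 0.013 -0.002 -0.016]
0.5 [ 0.021 -0.002  0.045]
0.35 [ 0.039 -0.002  0.104]
0.2 [ 0.065 -0.002  0.16 ]
```

```bash
python3 -m inch '[[1,[0.01,0,0.02],[0,0,0]],[1,[0.02,0,0.045],[0,0,0]]]'; python3 -m inch '[[1,[0.01,0,0.03],[0,0,0]],[1,[0.02,0,0.06],[0,0,0]]]';python3 -m inch '[[1,[0.01,0,0.03],[0,0,0]],[1,[0.025,0,0.055],[0,0,0]]]'; python3 -c "
from h import *
tip()
p,D=snapshot('wrist');crop(p,180,110,200,170,4,'pics/w14.png')"
```

```text
t: 12.3
tcp_pos: [0.5564, 0.0509, -0.0051]
tool_rot: [0.639, 0.708, 0.202, -0.224]
force: [-0.8, 0.9, 0.3]
finger_gap: -0.001
t: 12.5
tcp_pos: [0.5557, 0.0564, -0.0088]
tool_rot: [0.639, 0.708, 0.202, -0.224]
force: [0.8, -0.2, 0.1]
finger_gap: -0.003
t: 12.7
tcp_pos: [0.5564, 0.0585, -0.0119]
tool_rot: [0.639, 0.709, 0.201, -0.221]
force: [-2.7, -16.7, 11.9]
finger_gap: 0.0
tip out 0.0392 z 0.0202 y -0.0012 F [ -2.7 -16.7  11.9] 12.7
```

View pics/w14.png

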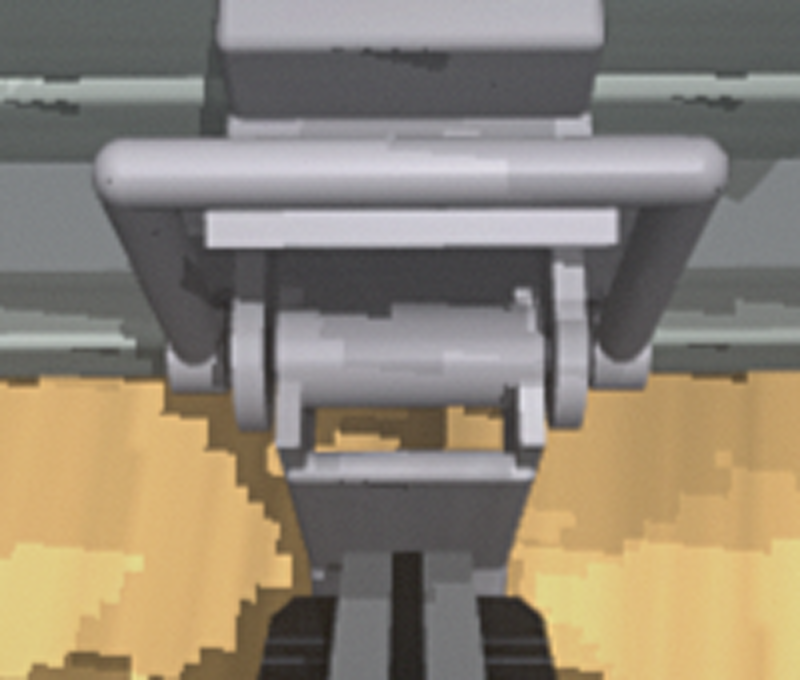

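```bash
python3 -m inch '[[1,[-0.02,0,-0.2],[0,0,0]],[1,[-0.1,0,-0.6],[0,0,0]],[1,[-0.2,0,-0.9],[0,0,0]],[1,[-0.2,0,-0.9],[0,0,0]]]'; python3 -c "
from h import *
import pickle
i=camera_info('wrist');p,D=snapshot('wrist');crop(p,180,80,200,170,4,'pics/w15.png');np.save('pics/w15.npy',D);pickle.dump(i,open('pics/w15.pkl','wb'))
for v in range(120,260,3):
    p=dep(i,D,284,v); print(v,'out %.4f z %.4f'%(-(p-FM)@CX,p[2]))"
```

```text
t: 13.15
tcp_pos: [0.5656, -0.0105, 0.0523]
tool_rot: [0.64, 0.708, 0.203, -0.219]
force: [-0.1, 0.9, 0.2]
finger_gap: 0.001
120 out 0.0192 z 0.0620
123 out 0.0205 z 0.0610
126 out 0.0219 z 0.0602
129 out 0.0233 z 0.0593
132 out 0.0239 z 0.0570
135 out 0.0018 z 0.0168
138 out 0.0023 z 0.0136
141 out 0.0269 z 0.0521
144 out 0.0290 z 0.0523
147 out 0.0293 z 0.0493
150 out 0.0291 z 0.0453
153 out 0.0291 z 0.0416
156 out 0.0292 z 0.0378
159 out 0.0297 z 0.0349
162 out 0.0291 z 0.0294
165 out 0.0293 z 0.0255
168 out 0.0290 z 0.0203
171 out 0.0293 z 0.0165
174 out 0.0306 z 0.0144
177 out 0.0317 z 0.0119
180 out 0.0327 z 0.0092
183 out 0.0312 z 0.0005
186 out 0.0340 z 0.0016
189 out 0.0363 z 0.0016
192 out 0.0388 z 0.0021
195 out 0.0406 z 0.0010
198 out 0.0428 z 0.0007
201 out 0.0448 z 0.0001
204 out 0.0473 z 0.0009
207 out 0.0499 z 0.0018
210 out 0.0516 z 0.0003
213 out 0.0540 z 0.0010
216 out 0.0561 z 0.0007
219 out 0.0585 z 0.0013
222 out 0.0605 z 0.0008
225 out 0.0625 z 0.0003
228 out 0.0648 z 0.0010
231 out 0.0668 z 0.0004
234 out 0.0691 z 0.0013
237 out 0.0712 z 0.0013
240 out 0.0731 z 0.0004
243 out 0.0752 z 0.0006
246 out 0.0774 z 0.0011
249 out 0.0998 z 0.0913
252 out 0.1017 z 0.0940
255 out 0.1034 z 0.0967
258 out 0.1050 z 0.0987
```

View pics/w15.png

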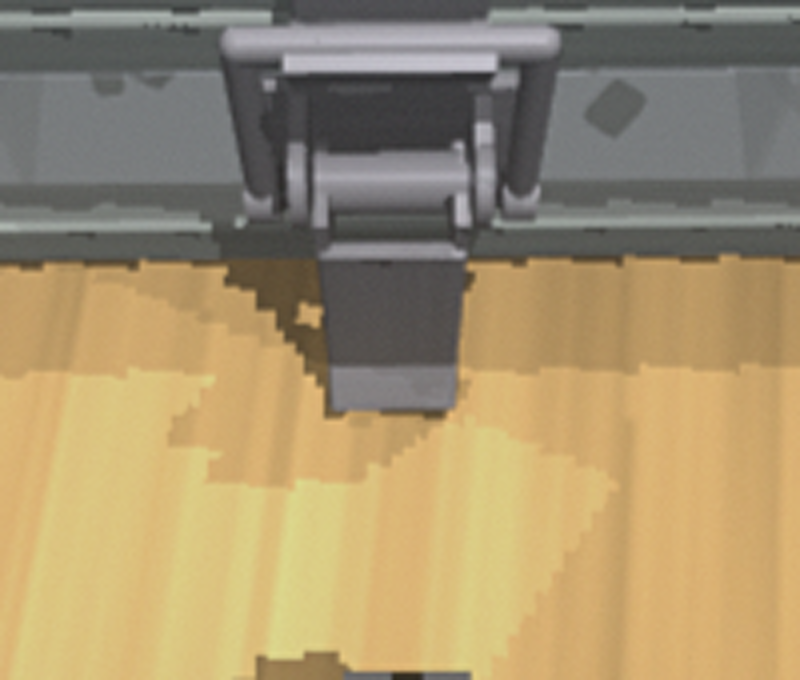

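```bash
python3 - <<'E'
from h import *
import pickle
i=pickle.load(open('pics/w15.pkl','rb'));D=np.load('pics/w15.npy')
for v in range(50,104,2):
    p=dep(i,D,278,v); q=dep(i,D,220,v);print(v,'out %.4f z %.4f'%(-(p-FM)@CX,p[2]),'| out %.4f z %.4f'%(-(q-FM)@CX,q[2]))
p=dep(i,D,278,90);
p,D=snapshot('wrist');cv2.imwrite('pics/w16.png',p)
p,D=snapshot('scene');cv2.imwrite('pics/s16.png',p)
E
```

```text
50 out -0.0026 z 0.0916 | out -0.0030 z 0.0911
52 out -0.0007 z 0.0923 | out -0.0006 z 0.0923
54 out 0.0008 z 0.0925 | out -0.0003 z 0.0913
56 out 0.0015 z 0.0919 | out 0.0014 z 0.0917
58 out 0.0030 z 0.0923 | out 0.0023 z 0.0914
60 out 0.0017 z 0.0894 | out 0.0021 z 0.0898
62 out 0.0036 z 0.0901 | out 0.0020 z 0.0883
64 out 0.0056 z 0.0909 | out 0.0022 z 0.0870
66 out 0.0062 z 0.0903 | out 0.0022 z 0.0855
68 out 0.0076 z 0.0905 | out 0.0032 z 0.0853
70 out 0.0090 z 0.0906 | out 0.0029 z 0.0834
72 out 0.0102 z 0.0906 | out 0.0031 z 0.0821
74 out 0.0097 z 0.0886 | out 0.0027 z 0.0801
76 out 0.0110 z 0.0886 | out 0.0023 z 0.0781
78 out 0.0110 z 0.0872 | out 0.0030 z 0.0773
80 out 0.0092 z 0.0835 | out 0.0028 z 0.0755
82 out 0.0104 z 0.0833 | out 0.0020 z 0.0728
84 out 0.0102 z 0.0816 | out 0.0014 z 0.0704
86 out 0.0142 z 0.0851 | out 0.0031 z 0.0709
88 out 0.0161 z 0.0860 | out 0.0028 z 0.0687
90 out 0.0168 z 0.0853 | out 0.0025 z 0.0667
92 out 0.0173 z 0.0844 | out 0.0024 z 0.0648
94 out 0.0225 z 0.0896 | out 0.0028 z 0.0635
96 out 0.0229 z 0.0886 | out 0.0028 z 0.0616
98 out 0.0238 z 0.0882 | out 0.0008 z 0.0570
100 out 0.0201 z 0.0816 | out 0.0012 z 0.0556
102 out 0.0193 z 0.0789 | out 0.0010 z 0.0535
```

View pics/w16.png

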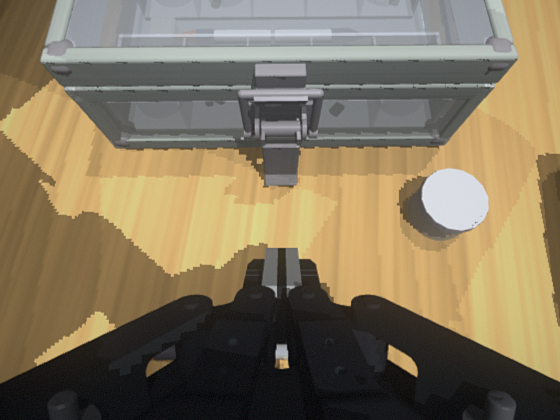

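View pics/s16.png

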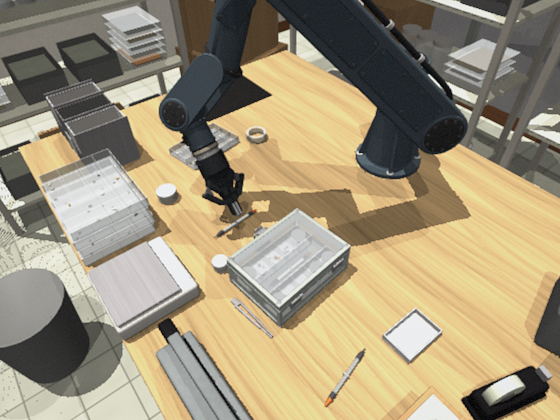

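```bash
python3 -m inch '[[1,[0,0,-0.3],[0,0,0]],[1,[0,0,-0.3],[0,0,0]],[1,[0,0,-0.3],[0,0,0]]]'; python3 -c "
from h import *
a=cv2.imread('pics/scene0.png');p,D=snapshot('scene');
i=camera_info('wrist');q,D=snapshot('wrist')
print(sense()['force'],sense()['t'])
for v in range(120,180,4):
    x=dep(i,D,284,v); print(v,'out %.4f z %.4f'%(-(x-FM)@CX,x[2]))
sign_off()"
```

```text
t: 13.6
tcp_pos: [0.5634, -0.0224, 0.0743]
tool_rot: [0.639, 0.708, 0.202, -0.225]
force: [0.1, 0.5, 0.1]
finger_gap: -0.007
[-0.45472182  0.96529093  0.0362914 ] 13.7
120 out 0.0050 z 0.0459
124 out 0.0183 z 0.0613
128 out 0.0206 z 0.0604
132 out 0.0229 z 0.0594
136 out 0.0242 z 0.0567
140 out 0.0018 z 0.0136
144 out 0.0281 z 0.0534
148 out 0.0294 z 0.0505
152 out 0.0289 z 0.0441
156 out 0.0293 z 0.0392
160 out 0.0289 z 0.0326
164 out 0.0294 z 0.0273
168 out 0.0293 z 0.0207
172 out 0.0298 z 0.0150
176 out 0.0318 z 0.0122
the job is handed in; nothing more can be done
```

I shut the lid, hooked the loop's bar into the keeper and pressed the lever over centre until it lay flat. I handed the job in at 13.7 s of the 54 s allowed.

**Last checks**
- **Lever:** its face was vertical. The distance out from the case stayed at 29 mm within 1 mm, from about 50 mm down to 16 mm above the table, so it is closed.
- **Loop bar:** it sits in the keeper's channel, between the block and the lip, and was drawn down with the lid.
- **Lid:** the depth readings show its front about 2 to 3 mm lower than when it rested unlatched on the seal. That leaves about 1 mm open, or roughly 0.005 rad. This is worked out from depth readings good to about 2 mm, so it is the least certain of the checks.
- **Robot:** it was clear of everything, with the force reading at noise level.
- **Bystanders:** none looked moved in the last scene picture I viewed. I checked this only by eye and did not measure the shifts.

**Disagreement with the description:** the shut fingers ended about 39 mm behind the reported TCP, not at it. The wrist camera and the contact with the lid both showed this. I planned the grasp and the pressing with the measured tip.

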